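Change the stone in a filing holder with a latched sliding stop

TASK

Change the stone in the filing holder: squeeze the red latch tab against the stop's grip and, keeping it squeezed, slide the stop outward past the middle notch to the outermost one and let it latch; then lay the finished green stone flat in the blue tray, and after that lay the pink blank lengthwise, flat in the empty bed. Last, squeeze the tab again and slide the stop back in to the middle notch, so that it latches with its lip over the blank's end. Set the stones down rather than dropping them, and leave everything else on the table where it is.

Things in the scene. Friction and masses are not known exactly. Their poses are not given: they have to be found in the camera images.
- holder: Filing holder fixed to the table: wooden base 120 x 245 mm with an aluminium bed 34 mm wide along its y axis, bed top at z 30 mm. Origin on the table surface, on the bed's centre line; x across the bed, y along it. Fixed stop: dark steel wall 60 mm wide, 62 mm high, its face at y -85 mm, with cheeks 50 mm apart (inside), 10 mm above the bed, along the first 18 mm. The sliding stop is towards +y
- rack (a point): middle of the top of the notched aluminium rack (z 44 mm in the holder's frame) beside the bed on its +x side: it spans x 23 to 46 mm and y -15 to +101 mm of the holder's frame; keep finger tips above it
- bed (a point): point on the bed's top (z 30 mm in the holder's frame), on its centre line, 50 mm from the fixed stop's face; axes as the holder's. The trapped blank's middle belongs about here; when the blank is laid in with the stop outermost, 8 mm farther along +y leaves a gap at either end
- grip (a point): middle of the sliding stop's black grip, 57 mm above the bed; moves with the stop, axes as the holder's. The grip is 32 mm across x, 34 mm along y, and reaches from 34 to 76 mm above the bed. With the red tab on its +x side it measures 48 mm across x, 38 mm when squeezed: the tab's outer face is 32 mm from this point when out, 22 mm when in; the other side is 16 mm from it
- tab_face (a point): middle of the red tab's outer face; it moves with the tab. The tab is 30 mm along y and reaches from 38 to 73 mm above the bed; it is pushed towards the holder's -x
- lip (a point): middle of the lip's tip, 43 mm above the bed; moves with the stop. The lip (44 mm wide, 6 mm thick) reaches over the stone's end, 14 mm beyond the stop's steel face towards -y; it is 44 mm from the grip's middle. With the stop outermost it is 116 mm from the fixed stop's face, so that the blank (96 mm) goes straight down in between
- stop (a joint): travel of the sliding stop along the holder's +y (m): 0 at the inner notch (its face 70 mm from the fixed stop's), 0.030 middle notch (100 mm), 0.060 outermost notch (130 mm); a notch leaves about 2.5 mm play either way; end stops at -0.003 and 0.063. About 2 N of friction. It starts at the inner notch
- tab (a joint): travel of the red latch tab (m): 0 out (tooth in a notch, when the stop stands at one), 0.010 fully squeezed towards the grip (holder's -x). Spring about 5 N at rest and 9 N fully in. While the tab is in by more than 7 mm the stop slides freely; released between notches the tooth rests on the rack and the tab stays in
- finished_mid (a point): centre of the finished stone: green, rounded edges, 40 x 66 x 36 mm high, about 0.23 kg, long axis y, z up. It starts lying in the bed under the stop's lip
- finished: the finished green stone itself, origin at the centre of its underside
- blank_mid (a point): centre of the pink sharp-edged stone blank: 40 x 96 x 36 mm high, about 0.37 kg, long axis y, z up. It starts flat on the table
- blank: the blank itself, origin at the centre of its underside
- tray: open blue plastic tray fixed on the table, 150 mm (x) x 170 mm (y) outside, 30 mm high, walls and floor 5 mm; origin at the centre of its underside
- flat_file: leave alone: steel file with a light wooden handle, 205 mm long, lying on the table
- wide_file: leave alone: wider steel file with a wooden handle, 205 mm long, lying on the table
- scriber: leave alone: scriber with an 18 mm thick wooden handle, 160 mm long, lying
- tea_amber: leave alone: closed amber drink bottle, 60 mm across, 190 mm tall, standing
- tea_yellow: leave alone: closed yellow drink bottle, 60 mm across, 180 mm tall, standing
- cork_block: leave alone: cork sanding block 45 x 90 x 30 mm
- offcut: leave alone: small greenish-grey stone offcut 45 x 70 x 30 mm, not the blank
Not all that is in view belongs to the job. What is shaped like the blank but purple is not meant.

How it is judged (in metres and radians):
On the way, in this order (a step that is already met when the one before it is completed fails the run):
1. the stop is latched in the outermost notch, the tab let go (value of joint stop between 0.055 and 0.065 m and value of joint tab below 0.003 m), for 0.2 s.
2. the finished stone lies flat in the tray, let go (x of finished_mid in the frame of tray between -0.06 and 0.06 m and y of finished_mid in the frame of tray between -0.065 and 0.065 m and z of finished_mid in the frame of tray between 0.015 and 0.031 m and linear speed of finished below 0.03 m/s and contact force between the fingers and finished below 0.1 N), for 0.2 s.
3. the blank lies flat in the bed, let go, with the stop still outermost (x of blank_mid in the frame of holder between -0.009 and 0.009 m and y of blank_mid in the frame of holder between -0.045 and -0.009 m and z of blank_mid in the frame of holder between 0.043 and 0.053 m and angle between blank_mid's own z axis and vertical below 0.12 rad and angle between the y axis of blank_mid and the y axis of holder, either way round below 0.15 rad and linear speed of blank below 0.03 m/s and contact force between the fingers and blank below 0.1 N and value of joint stop above 0.055 m), for 0.2 s.
At the end, for the whole second after the job is handed in: Stop latched in the middle notch (within 5 mm, tab out to 3 mm); blank at rest flat in the bed (9 mm off its centre line, 0.15 rad, middle within 8 mm of the bed point along it, so under the lip); finished stone at rest, lying flat inside the tray (middle within 60 x 65 mm of its centre) (value of joint stop between 0.025 and 0.035 m and value of joint tab below 0.003 m and x of blank_mid in the frame of holder between -0.009 and 0.009 m and y of blank_mid in the frame of holder between -0.043 and -0.027 m and z of blank_mid in the frame of holder between 0.043 and 0.053 m and angle between blank_mid's own z axis and vertical below 0.12 rad and angle between the y axis of blank_mid and the y axis of holder, either way round below 0.15 rad and linear speed of each of blank, finished below 0.03 m/s and x of finished_mid in the frame of tray between -0.06 and 0.06 m and y of finished_mid in the frame of tray between -0.065 and 0.065 m and z of finished_mid in the frame of tray between 0.015 and 0.031 m); the robot touches nothing.
It fails at once if something else on the table is moved by more than 30 mm (distance of any of flat_file, wide_file, scriber, tea_amber, tea_yellow, cork_block, offcut from where it was at the start of the episode above 0.03 m).
It fails at once if a stone is dropped from a height or thrown (faster than 1.1 m/s) (linear speed of any of blank, finished above 1.1 m/s).
It also fails if it takes over 72 s, if anything falls off the work surface, if the arm or the gripper's body presses on something with over 40 N, if the wrist force passes 120 N, or if a joint passes its speed limit or range.

ROBOT

A 6-joint arm with a two-finger parallel gripper is mounted at the origin on the work surface. World frame = base frame: x ahead of the robot, y to its left, z up, the work surface at z = 0. Lengths are in mm, angles in rad, forces in N, time in s.
With the tool pointing down it reaches from about 275 to 750 mm from the base axis. Payload 10.2 kg.
Tool frame: the origin (TCP) lies at the very end of the fingers, on their centre line; the grasp point (between the pads) lies 19 mm behind it; z points along the fingers, x is the direction in which the jaws open and shut, and the axes are right-handed (so a half turn about z gives the same grasp; the last joint's range is limited). The gripper opens to 85 mm and grips with 20 to 120 N. Pads are 22 mm wide; open, the fingers measure 114 mm over their backs; the gripper's body (76 mm by 85 mm) begins 54 mm behind the grasp point. The pads swing forward as they close: fully open they stand 13 mm farther back than shut.
Start: joints at [-1.449, 0.313, 1.498, -0, 1.331, -0.223], TCP at [177.442, -494.111, 206.394] pointing down, gripper open.
Joint ranges: [-2.94, 2.94], [-0.97, 2.17], [0.19, 2.56], [-1.23, 4.37], [0.02, 3.11], [-2.88, 2.88]. Speed limits (rad/s): [2.39, 2.39, 3.01, 3.14, 3.14, 3.14].

INTERFACE

Orientations are given as a unit quaternion [w, x, y, z].
In Python, from rig import ctrl, cams gives the robot as it stands.
- The arm moves only by the tool play_rows, never from a script. Its argument "steps" is a list of rows, each a list of 2 entries, a list of its own where there are three numbers: the shift along the tool's x, y, z normalised to -1 to 1, where 1 is 0.75 m, then the turn, a rotation vector about the tool's x, y, z normalised to -1 to 1, where 1 is 45 degrees. A call has 1 to 20 rows; each row shifts and turns the commanded pose from where the row before left it, along the tool's axes as they then stand; what a row does not reach is not made up. A row lasts 1/10 s, in which the tool goes at most 50 mm and 8.59 degrees, less where a joint would pass 70% of its speed; a pose out of reach is approached as far as the arm can. A call with a number of a shift or a turn outside -1 to 1 is refused whole. A call with a gripper value outside its range is refused whole. "grip" is the closure, from 0 (fully open) to 1 (shut), set as the call begins (left out, the last holds). The fingers move at their own pace and stop on an object; "squeeze" is the grip in N (left out, the last holds). Time passes only in rows, so rows that do not move let the fingers close. It gives the time, the measured TCP pose, the force and the opening at its end, in the units of the state.
- ctrl.sense(): the state, without advancing time (a new reading comes with each control period).
- cams.capture(name): name is "scene" or "top"; returns the picture (400x640x3 uint8, red, green, blue); there is no depth.
- cams.camera_info(name): a dict with "fx", "fy", "cx", "cy" (pixels), "dist_coeffs" ([k1, k2, p1, p2, k3] as OpenCV has them; the pictures are not rectified), "xyz" and "attitude" of the camera in the world. Camera axes: x right, y up, looking along -z (the intrinsics and any distortion apply to the point x, -y, -z); pixel columns grow to the right and rows downward; lengths in mm; the calibration is good to about 2 mm. A picture is of the moment at which its call begins. camera_info takes no time and is no camera call.
- ctrl.finish_job(): hands the job in, once; it reports no verdict.
Trained networks look in the newest picture that a camera, given by its name, has taken for a name from the list of things; names that differ only in an ending like _2 or _b are one class to them, and where a whole thing is asked for, a point or a joint stands for the part that bears it (a point fixed in the world has none). Each returns a list of dicts, best first, with "p" (0 to 1); they miss things now and then, are a little off and sometimes report something else, mostly with a low value. They report only what shows in the picture. A call takes as long as a camera call. They do not tell look-alikes from the thing itself.
- cams.search_frame(camera, thing): "rect" ([centre column, centre row, width, height] in pixels, round what is visible of it).
- cams.tip_of(camera, thing): "pixel" ([column, row] in pixels: a listed point, or the origin of a listed thing).
The state is a dict: "time_s": time; "joints": joint angles; "dq": joint speeds; "tau": joint torques, N m; "eef_pos": TCP position; "ee_rot": TCP orientation; "force": force on the tool from outside, world axes, zero at the start; "wrist_torque": the same for the moment, N m; "grip_width": opening from 0.0 (shut) to 1.0 (fully open).
Only numpy, scipy, OpenCV 4.12 (cv2) and the standard library are available. Lean on these libraries where they do the work, as an engineer would, in place of code of your own. Each camera call takes 0.05 s, during which the arm holds its last target.

## Working session

There is one attempt and no reset: what is moved stays moved. The work goes in short steps, Python scripts to look and compute and a tool call to move; the robot and the scene stay as the last step left them, time stands still between calls to the robot, and variables do not carry over. Pictures are saved under pics/ and viewed, and the job is handed in when it is done.

Besides the shell and the picture viewer there is one more tool, called after "Emit:" as name(argument=value, ...) on one line, values as JSON. play_rows: Moves the arm, as the interface text tells. Its arguments: {"type":"object","properties":{"steps":{"type":"array"},"grip":{"type":"number"},"squeeze":{"type":"number"}},"required":["steps"]}

```bash
ls; mkdir -p pics; python3 - <<'E'
from rig import ctrl,cams
import cv2
for n in("scene","top"):
    im=cams.capture(n); cv2.imwrite(f"pics/{n}0.png",im[:,:,::-1]); print(cams.camera_info(n))
    for t in("holder","rack","bed","grip","tab_face","lip","finished_mid","blank_mid","tray","offcut"):
        print(t,[(r['pixel'],round(r['p'],2)) for r in cams.tip_of(n,t)][:3])
print(ctrl.sense())
E
```

```text
pics
{'fx': 378.77619481092734, 'fy': 378.77619481092734, 'cx': 324.24599149147707, 'cy': 198.8160893314052, 'dist_coeffs': array([-0.06291465,  0.        ,  0.        ,  0.        ,  0.        ]), 'xyz': array([1077.56677691, -388.89884634, 1061.47153703]), 'attitude': array([0.86801924, 0.25746517, 0.12566459, 0.40554001])}
holder [([339.3, 188.6], 0.86), ([329.5, 184.6], 0.62)]
rack [([358.0, 183.8], 0.66), ([254.5, 313.2], 0.28)]
bed [([332.8, 190.6], 0.82)]
grip [([344.4, 170.6], 0.73)]
tab_face [([349.8, 177.0], 0.42)]
lip [([335.7, 177.6], 0.82)]
finished_mid [([325.5, 186.1], 0.52), ([315.7, 282.0], 0.34)]
blank_mid [([264.0, 239.3], 0.71), ([337.7, 257.1], 0.68), ([373.5, 231.6], 0.61)]
tray [([208.6, 273.0], 0.97), ([419.2, 179.1], 0.72)]
offcut [([307.7, 156.7], 0.56)]
{'fx': 434.5999141827484, 'fy': 434.5999141827484, 'cx': 321.15366401629535, 'cy': 205.0617997388737, 'dist_coeffs': array([0.01022339, 0.        , 0.        , 0.        , 0.        ]), 'xyz': array([ 422.80858396,   16.33427327, 1103.0614331 ]), 'attitude': array([ 0.71102074,  0.04852986, -0.05852573, -0.6
[... 469 characters left out ...]
7)]
{'time_s': 1.1, 'joints': array([-1.44938906e+00,  3.12895191e-01,  1.49774130e+00, -2.11590750e-06,
        1.33098908e+00, -2.23416511e-01]), 'dq': array([-4.21752517e-04,  3.36548159e-04,  1.08012216e-05, -2.02683616e-04,
       -1.15951482e-03,  2.53143958e-05]), 'tau': array([ 1.73077144e-03, -4.12166190e+01, -2.59892642e+01, -9.65036656e-05,
        6.71782036e-04, -3.05028280e-06]), 'eef_pos': array([ 177.44501685, -494.09488417,  206.3810734 ]), 'ee_rot': array([-1.15281047e-05,  8.17933770e-01, -5.75312391e-01, -1.17928405e-05]), 'force': array([ 0.41908015,  0.2523642 , -0.41245579]), 'wrist_torque': array([0.0220803 , 0.04635033, 0.02659008]), 'grip_width': 1.0055406754949285}
```

View pics/top0.png

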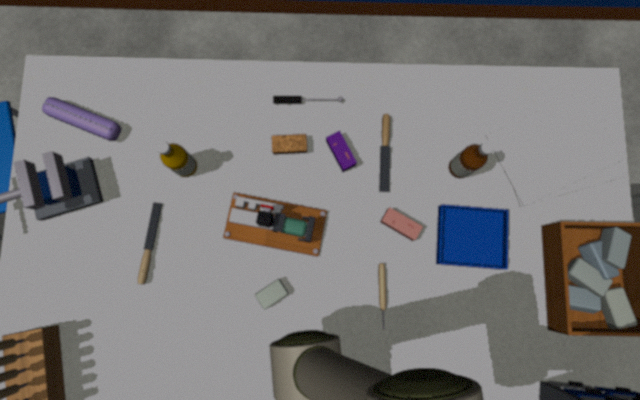

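View pics/scene0.png

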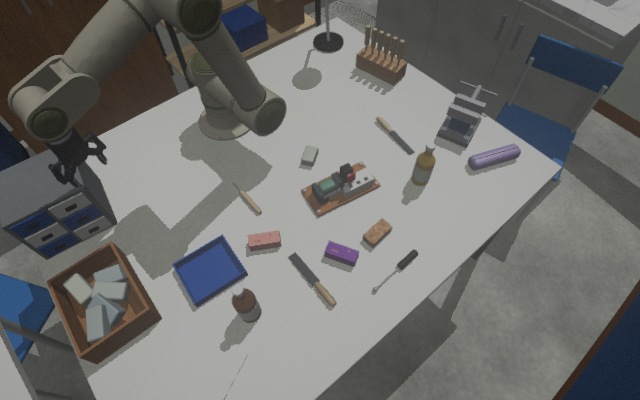

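```bash
cat > h.py <<'E'
import numpy as np,cv2
from rig import ctrl,cams
from scipy.spatial.transform import Rotation as R
def cam(n):
    i=cams.camera_info(n); q=i['attitude']; Rw=R.from_quat([q[1],q[2],q[3],q[0]]).as_matrix()@np.diag([1,-1,-1.])
    K=np.array([[i['fx'],0,i['cx']],[0,i['fy'],i['cy']],[0,0,1]]); return K,i['dist_coeffs'],Rw,i['xyz']
def proj(n,P):
    K,d,Rw,c=cam(n); P=np.atleast_2d(np.array(P,float)); rv=cv2.Rodrigues(Rw.T)[0]
    return cv2.projectPoints(P,rv,-Rw.T@c,K,d)[0].reshape(-1,2)
def unproj(n,px,z):
    K,d,Rw,c=cam(n); u=cv2.undistortPoints(np.array(px,float).reshape(-1,1,2),K,d).reshape(-1,2)
    r=np.c_[u,np.ones(len(u))]@Rw.T; return c+r*((z-c[2])/r[:,2])[:,None]
def crop(n,c,w,h,s,name,im=None,pts=None):
    if im is None: im=cams.capture(n)
    x0,y0=int(c[0]-w/2),int(c[1]-h/2); x0=max(x0,0);y0=max(y0,0)
    o=cv2.resize(im[y0:y0+h,x0:x0+w],None,fx=s,fy=s,interpolation=cv2.INTER_CUBIC)[:,:,::-1].copy()
    if pts is not None:
        for p in pts: cv2.circle(o,(int((p[0]-x0+.5)*s),int((p[1]-y0+.5)*s)),2,(0,255,255),-1)
    cv2.imwrite(f'pics/{name}.png',o); return im
E
python3 - <<'E'
from h import *
im=cv2.imread('pics/top0.png')[:,:,::-1]; im2=cv2.imread('pics/scene0.png')[:,:,::-1]
crop('top',(275,224),120,76,6,'c1',im); crop('scene',(342,188),100,70,8,'c2',im2)
crop('top',(425,225),200,120,4,'c3',im)
E
```

```text
(no output)
```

View pics/c1.png

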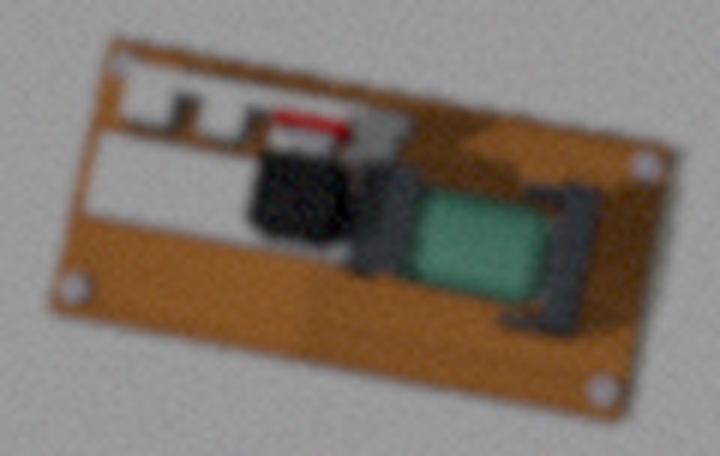

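View pics/c2.png

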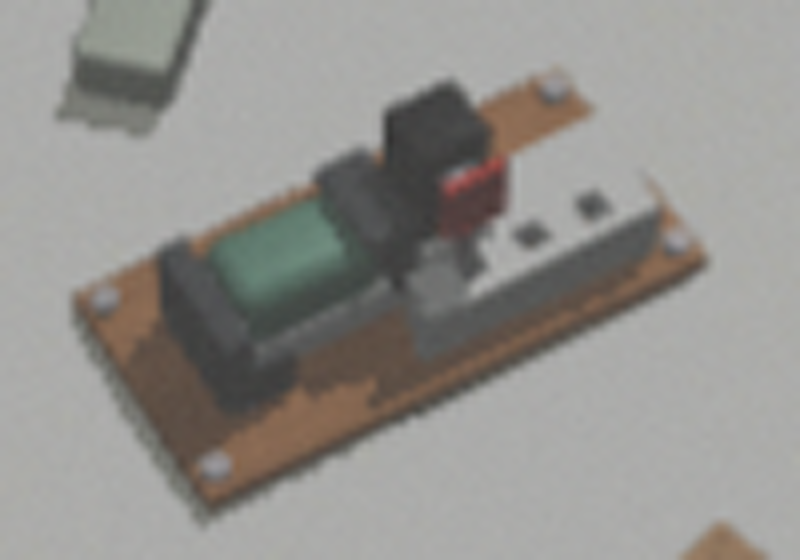

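View pics/c3.png

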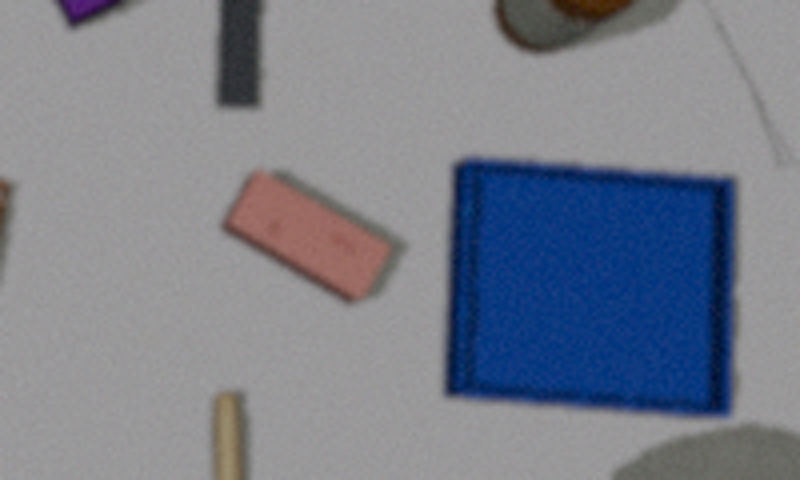

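```bash
cat > fit.py <<'E'
from h import *
from scipy.optimize import least_squares
def c(px,x0,y0,s): return [px[0]/s-.5+x0,px[1]/s-.5+y0]
T=lambda *p:c(p,215,186,6); S=lambda *p:c(p,292,153,8)
# params X,Y,yaw,ox,oy,zb,yb
def pts(p):
    X,Y,a,ox,oy,zb,yb=p
    L=[('top',(60+ox,122.5+oy,zb),T(110,40)),('top',(60+ox,-122.5+oy,zb),T(677,148)),('top',(-60+ox,122.5+oy,zb),T(52,308)),('top',(-60+ox,-122.5+oy,zb),T(622,416)),
     ('scene',(-60+ox,-122.5+oy,zb),S(75,295)),('scene',(60+ox,-122.5+oy,zb),S(205,508)),('scene',(60+ox,122.5+oy,zb),S(707,260)),
     ('top',(17,yb,30),T(100,133)),('top',(-17,yb,30),T(88,213)),
     ('top',(0,15,106),T(300,197)),
     ('top',(32,0,103),T(352,128)),('top',(32,30,103),T(275,112)),
     ('scene',(46,101,44),S(660,205)),('scene',(46,-15,44),S(415,328)),
     ('scene',(32,30,103),S(505,157)),('scene',(32,0,103),S(445,190)),]
    return L
def tw(p,q):
    X,Y,a=p[:3]; q=np.array(q); return np.array([X+q[0]*np.cos(a)-q[1]*np.sin(a),Y+q[0]*np.sin(a)+q[1]*np.cos(a),q[2]])
def res(p):
    L=pts(p); o=[]
    for n,q,px in L: o+=list(proj(n,tw(p,q))[0]-px)
    return np.array(o)
if __name__=='__main__':
    r=least_squares(res,[380,100,-.2,0,0,18,110],loss='soft_l1')
    print(r.x.round(3)); print(res(r.x).reshape(-1,2).round(2)); np.save('holder.npy',r.x)
    print(cv2.KeyPoint and [b.round(2).tolist() for b in tw(r.x,(0,-35,30))[None]], tw(r.x,(0,15,87)))
    # blank & tray
    C=lambda *p:c(p,325,165,4)
    im=cv2.imread('pics/top0.png'); hsv=cv2.cvtColor(im,cv2.COLOR_BGR2HSV)
    b=[C(257,171),C(400,243),C(355,302),C(223,227)]
    w=unproj('top',b,36); print('blank',w.round(1).tolist(),w.mean(0).round(1),np.linalg.norm(np.diff(w[[0,1,2,3,0]],axis=0),axis=1))
    t=[C(458,160),C(735,178),C(730,413),C(447,396)]
    w=unproj('top',t,30); print('tray',w.round(1).tolist(),w.mean(0).round(1),np.linalg.norm(np.diff(w[[0,1,2,3,0]],axis=0),axis=1))
    g=[T(420,188),T(550,205),T(533,303),T(410,285)]
    w=unproj('top',g,64); print('green',w.round(1).tolist(),w.mean(0).round(1))
E
python3 fit.py
```

```text
Traceback (most recent call last):
  File "fit.py", line 23, in <module>
    r=least_squares(res,[380,100,-.2,0,0,18,110],loss='soft_l1')
  File "fit.py", line 20, in res
    for n,q,px in L: o+=list(proj(n,tw(p,q))[0]-px)
                             ~~~~^^^^^^^^^^^
  File "h.py", line 8, in proj
    K,d,Rw,c=cam(n); P=np.atleast_2d(np.array(P,float)); rv=cv2.Rodrigues(Rw.T)[0]
             ~~~^^^
  File "h.py", line 5, in cam
    i=cams.camera_info(n); q=i['attitude']; Rw=R.from_quat([q[1],q[2],q[3],q[0]]).as_matrix()@np.diag([1,-1,-1.])
ValueError: time passes only in moves, steps and waits
```

```bash
sed -i 's/^def cam(n):/import functools\n@functools.lru_cache\ndef cam(n):/' h.py; python3 fit.py
```

```text
[ 5.38671e+02  1.19665e+02 -1.78000e-01  2.26400e+00 -2.24500e+00
  1.00490e+01  1.10092e+02]
[[ 0.3  -0.88]
 [ 0.16 -0.3 ]
 [-0.75  0.66]
 [ 0.17  1.67]
 [-0.56  0.22]
 [ 0.4   0.12]
 [ 0.67  0.22]
 [ 0.41  0.51]
 [-0.67  0.52]
 [-0.41  0.23]
 [ 0.33 -0.29]
 [ 0.52 -0.11]
 [ 0.18  0.09]
 [ 1.03 -0.94]
 [ 0.29  0.94]
 [-0.3   0.6 ]]
[[532.46, 85.22, 30.0]] [541.33161613 134.42730523  87.        ]
blank [[583.4, -165.7, 36.0], [540.0, -254.0, 36.0], [503.1, -225.5, 36.0], [548.0, -144.4, 36.0]] [ 543.6 -197.4   36. ] [98.35950719 46.67358104 92.73820392 41.34785284]
tray [[593.6, -293.0, 30.0], [585.4, -466.7, 30.0], [439.4, -456.3, 30.0], [446.8, -282.5, 30.0]] [ 516.3 -374.6   30. ] [173.87630641 146.28630143 173.98096914 147.17126273]
green [[551.4, 90.6, 64.0], [545.4, 38.3, 64.0], [506.0, 44.3, 64.0], [512.4, 93.4, 64.0]] [528.8  66.7  64. ]
```

```bash
cat > f2.py <<'E'
from fit import *
def run(fix):
    # extra: per camera world shift (prior 2mm)
    def rr(p):
        q=p[:7].copy(); 
        if fix: q[3]=q[4]=0
        o=[]
        for n,w,px in pts(q):
            sh=np.array([*p[7:10]]) if n=='top' else np.array([*p[10:13]])
            o+=list((proj(n,tw(q,w)+sh)[0]-px)/.6)
        return np.r_[o,p[7:]/1.5,p[3:5]/3]
    r=least_squares(rr,np.r_[538,120,-.18,0,0,10,110,np.zeros(6)],loss='soft_l1'); print(fix,r.cost,r.x.round(3)); return r.x
a=run(True);b=run(False)
p=a[:7]; p[3]=p[4]=0
np.save('holder.npy',p)
im=cv2.imread('pics/top0.png')[:,:,::-1]; im2=cv2.imread('pics/scene0.png')[:,:,::-1]
P=[(x,y,10) for x in(-60,60) for y in(-122.5,122.5)]+[(x,y,106) for x in(-16,16) for y in(-2,32)]+[(32,0,103),(32,30,103)]+[(x,y,44) for x in (23,46) for y in(-15,101)]+[(x,y,62) for x in(-30,30) for y in(-85,)]+[(x,-29,76) for x in(-22,22)]+[(0,-50,66)]
W=[tw(p,q) for q in P]
crop('top',(275,224),120,76,6,'o1',im,proj('top',W)); crop('scene',(342,188),100,70,8,'o2',im2,proj('scene',W))
for n,I in(('top',im),('scene',im2)):
    I=np.ascontiguousarray(I); hsv=cv2.cvtColor(I,cv2.COLOR_RGB2HSV)
    for nm,lo,hi,roi,z in(('blank',(0,60,90),(10,255,255),((380,440,200,245) if n=='top' else (240,290,225,255)),36),('green',(65,60,40),(90,255,255),((280,315,205,245)if n=='top' else(310,345,170,200)),66)):
        m=np.zeros(I.shape[:2],np.uint8); x0,x1,y0,y1=roi; m[y0:y1,x0:x1]=cv2.inRange(hsv,lo,hi)[y0:y1,x0:x1]
        ys,xs=np.nonzero(m); w=unproj(n,np.c_[xs,ys],z)[:,:2].astype(np.float32)
        print(n,nm,len(xs),cv2.minAreaRect(w),w.mean(0))
print('amber',unproj('top',[(463,170)],0),'yellow',unproj('top',[(186,168)],0))
E
python3 f2.py
```

```text
True 12.531362304413198 [ 5.38837e+02  1.18693e+02 -1.75000e-01  0.00000e+00  0.00000e+00
  5.57400e+00  1.11142e+02  9.00000e-01 -2.01000e-01 -1.51000e-01
 -9.00000e-01  2.01000e-01  5.22000e-01]
False 10.363894650468907 [ 5.38347e+02  1.19725e+02 -1.78000e-01  1.79900e+00 -1.87600e+00
  7.81300e+00  1.10150e+02  8.41000e-01 -3.20000e-02 -3.01000e-01
 -8.41000e-01  3.20000e-02  3.10000e-01]
top blank 673 ((543.1393432617188, -197.23953247070312), (96.62104034423828, 43.407264709472656), 60.35933303833008) [ 543.0555  -197.33604]
top green 337 ((528.3421630859375, 66.10859680175781), (55.90415573120117, 35.763309478759766), 79.63284301757812) [528.2889   66.53276]
scene blank 325 ((544.5889282226562, -198.66189575195312), (92.55001831054688, 36.90778350830078), 60.750850677490234) [ 544.77594 -199.22835]Traceback (most recent call last):
  File "f2.py", line 24, in <module>
    ys,xs=np.nonzero(m); w=unproj(n,np.c_[xs,ys],z)[:,:2].astype(np.float32)
                           ~~~~~~^^^^^^^^^^^^^^^^^^
  File "h.py", line 13, in unproj
    K,d,Rw,c=cam(n); u=cv2.undistortPoints(np.array(px,float).reshape(-1,1,2),K,d).reshape(-1,2)
                       ~~~~~~~~~~~~~~~~~~~^^^^^^^^^^^^^^^^^^^^^^^^^^^^^^^^^^^^^^^^
cv2.error: OpenCV(4.12.0) /io/opencv/modules/calib3d/src/undistort.dispatch.cpp:347: error: (-215:Assertion failed) CV_IS_MAT(_src) && CV_IS_MAT(_dst) && (_src->rows == 1 || _src->cols == 1) && (_dst->rows == 1 || _dst->cols == 1) && _src->cols + _src->rows - 1 == _dst->rows + _dst->cols - 1 && (CV_MAT_TYPE(_src->type) == CV_32FC2 || CV_MAT_TYPE(_src->type) == CV_64FC2) && (CV_MAT_TYPE(_dst->type) == CV_32FC2 || CV_MAT_TYPE(_dst->type) == CV_64FC2) in function 'cvUndistortPointsInternal'
```

```bash
python3 -c "
import cv2,numpy as np
a=cv2.imread('pics/o1.png');b=cv2.imread('pics/o2.png');b=cv2.resize(b,(a.shape[1]//1,int(b.shape[0]*a.shape[1]/b.shape[1])));o=np.vstack([a,b]);o=cv2.resize(o,None,fx=.62,fy=.62);print(o.shape);cv2.imwrite('pics/o3.png',o)"
```

```text
(595, 446, 3)
```

View pics/o3.png

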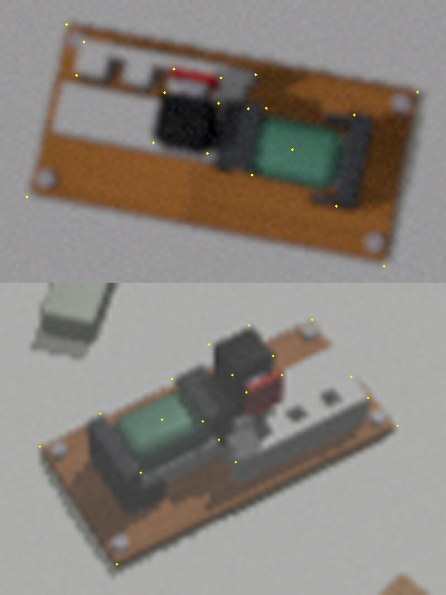

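```bash
cat >> h.py <<'E'
H=(538.4,119.5,-.178)
def hw(x,y,z):
    X,Y,a=H; return np.array([X+x*np.cos(a)-y*np.sin(a),Y+x*np.sin(a)+y*np.cos(a),z])
def wh(P):
    X,Y,a=H; d=np.array(P[:2])-[X,Y]; return np.array([d[0]*np.cos(a)+d[1]*np.sin(a),-d[0]*np.sin(a)+d[1]*np.cos(a),P[2]])
def plan(P,yaw,start=None):
    s=ctrl.sense(); q=s['ee_rot']; M=R.from_quat([q[1],q[2],q[3],q[0]]).as_matrix(); y0=np.arctan2(M[1,0],M[0,0])
    p0=s['eef_pos'] if start is None else np.array(start)
    dy=(y0-yaw+np.pi/2)%np.pi-np.pi/2
    yw=y0-dy; d=np.array(P)-p0; tx=np.array([np.cos(yw),np.sin(yw),0]); ty=np.array([np.sin(yw),-np.cos(yw),0])
    t=np.array([d@tx,d@ty,-d[2]])
    print('pos',p0.round(1),'yaw',round(y0,4),'tilt',M[:,2].round(4),'-> world d',d.round(1),'tool shift mm',t.round(1),'norm',(t/750).round(4),'minrows',np.linalg.norm(t)/50,'turn norm',round(np.degrees(dy)/45,4),'minrows',abs(np.degrees(dy))/8.59)
E
python3 - <<'E'
from h import *
print('amber',unproj('top',[(463,170)],0))
plan(hw(3,15,150),-.178)
E
```

```text
amber [[ 690.69255436 -366.72781013    0.        ]]
pos [ 177.4 -494.1  206.4] yaw -1.226 tilt [-0.  0. -1.] -> world d [366.6 627.8 -56.4] tool shift mm [ 249.6 -682.8   56.4] norm [ 0.3328 -0.9104  0.0752] minrows 14.58374423250914 turn norm -1.3343 minrows 6.990032054471757
```

Emit:
play_rows(grip=0, squeeze=30, steps=[[[0,0,0],[0,0,-0.1668]],[[0,0,0],[0,0,-0.1668]],[[0,0,0],[0,0,-0.1668]],[[0,0,0],[0,0,-0.1668]],[[0,0,0],[0,0,-0.1668]],[[0,0,0],[0,0,-0.1668]],[[0,0,0],[0,0,-0.1668]],[[0,0,0],[0,0,-0.1668]]])

```text
time_s: 1.9
eef_pos: [177.5, -494.1, 206.4]
ee_rot: [-0.0, 0.996, -0.086, -0.0]
force: [-0.9, -0.3, 0.4]
grip_width: 0.996
```

Emit:
play_rows(steps=[[[0.0166,-0.0455,0],[0,0,0]],[[0.0166,-0.0455,0],[0,0,0]],[[0.0166,-0.0455,0],[0,0,0]],[[0.0166,-0.0455,0],[0,0,0]],[[0.0166,-0.0455,0],[0,0,0]],[[0.0166,-0.0455,0],[0,0,0]],[[0.0166,-0.0455,0],[0,0,0]],[[0.0166,-0.0455,0],[0,0,0]],[[0.0166,-0.0455,0],[0,0,0]],[[0.0166,-0.0455,0],[0,0,0]],[[0.0166,-0.0455,0],[0,0,0]],[[0.0166,-0.0455,0],[0,0,0]],[[0.0166,-0.0455,0],[0,0,0]],[[0.0166,-0.0455,0],[0,0,0]],[[0.0166,-0.0455,0],[0,0,0]],[[0.0166,-0.0455,0],[0,0,0]],[[0.0166,-0.0455,0],[0,0,0]],[[0.0166,-0.0455,0],[0,0,0]],[[0.0166,-0.0455,0],[0,0,0]],[[0.0166,-0.0455,0],[0,0,0]]])

```text
time_s: 3.9
eef_pos: [543.9, 135.0, 206.4]
ee_rot: [0.0, 0.996, -0.089, 0.0]
force: [0.4, -0.1, 0.4]
grip_width: 1.002
```

```bash
python3 - <<'E'
from h import *
plan(hw(3,15,150),-.178); print(ctrl.sense()['time_s'],ctrl.sense()['joints'])
plan(hw(3,15,69),-.178)
im=crop('scene',(342,170),100,80,7,'d1')
E
```

```text
pos [543.9 135.  206.4] yaw -0.1778 tilt [ 1.e-04 -0.e+00 -1.e+00] -> world d [  0.1  -1.3 -56.4] tool shift mm [ 0.3  1.2 56.4] norm [0.0004 0.0017 0.0752] minrows 1.128282386654715 turn norm 0.0002 minrows 0.0010851246507208056
3.9 [ 3.42776430e-02  3.91227189e-01  1.38807709e+00 -3.53206076e-05
  1.36214285e+00  2.12122271e-01]
pos [543.9 135.  206.4] yaw -0.1778 tilt [ 1.e-04 -0.e+00 -1.e+00] -> world d [ 1.000e-01 -1.300e+00 -1.374e+02] tool shift mm [  0.3   1.2 137.4] norm [0.0004 0.0017 0.1832] minrows 2.7481106952617886 turn norm 0.0002 minrows 0.0010851246507208056
```

View pics/d1.png

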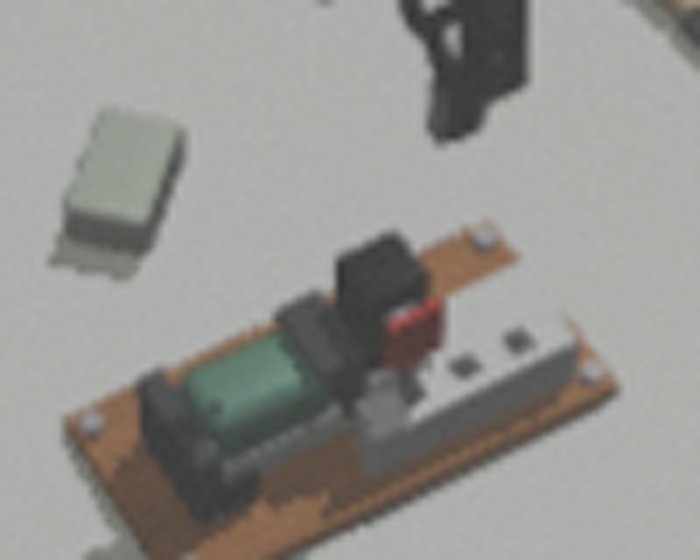

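Emit:
play_rows(steps=[[[0,0.0017,0.02],[0,0,0]],[[0,0,0.03],[0,0,0]],[[0,0,0.03],[0,0,0]],[[0,0,0.03],[0,0,0]],[[0,0,0.02],[0,0,0]],[[0,0,0.015],[0,0,0]],[[0,0,0.015],[0,0,0]],[[0,0,0.013],[0,0,0]],[[0,0,0.01],[0,0,0]],[[0,0,0],[0,0,0]]])

```text
time_s: 4.95
eef_pos: [542.7, 132.2, 68.3]
ee_rot: [0.0, 0.996, -0.089, -0.001]
force: [0.4, -0.5, 0.6]
grip_width: 1.001
```

```bash
python3 - <<'E'
from h import *
plan(hw(3,15,69),-.178); print(ctrl.sense()['time_s'])
im=crop('scene',(342,180),80,60,10,'d2'); im=crop('top',(275,224),100,76,7,'d3')
E
```

```text
pos [542.7 132.2  68.3] yaw -0.178 tilt [-0.0013 -0.     -1.    ] -> world d [1.3 1.5 0.7] tool shift mm [ 1.  -1.7 -0.7] norm [ 0.0013 -0.0023 -0.0009] minrows 0.04148046639643077 turn norm -0.0 minrows 0.00010922751382786023
4.95
```

View pics/d2.png

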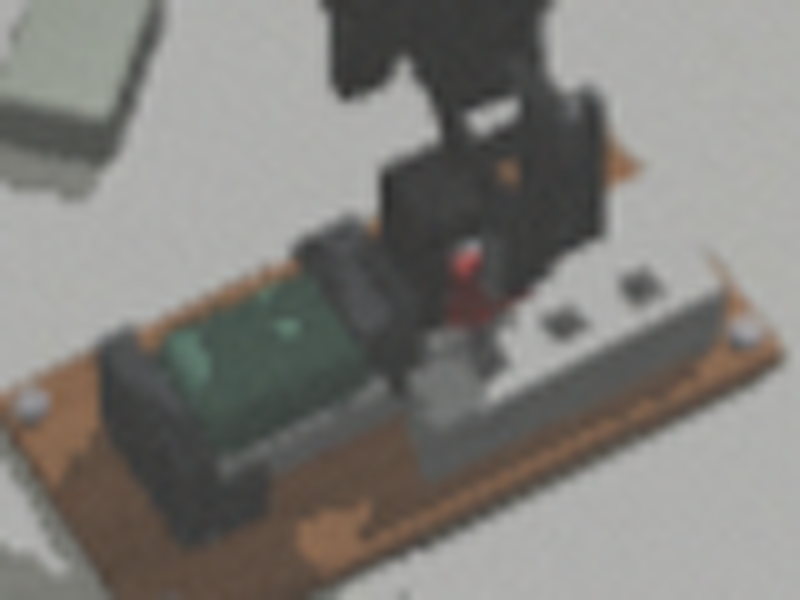

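View pics/d3.png

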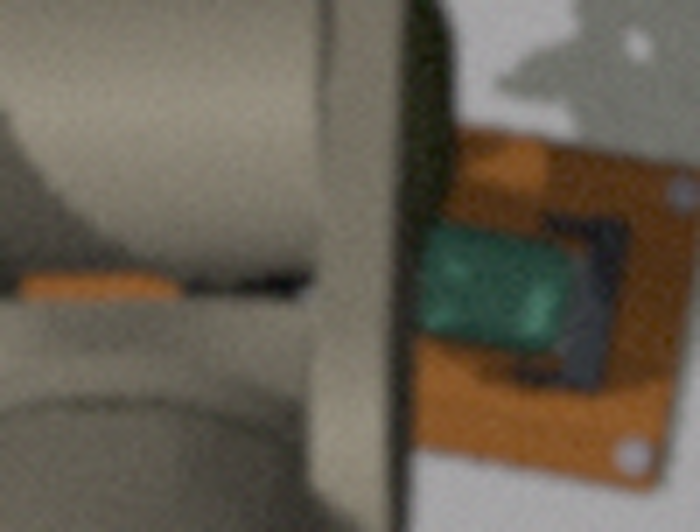

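Emit:
play_rows(grip=1, squeeze=30, steps=[[[0.0013,-0.0023,-0.0009],[0,0,0]],[[0,0,0],[0,0,0]],[[0,0,0],[0,0,0]],[[0,0,0],[0,0,0]],[[0,0,0],[0,0,0]],[[0,0,0],[0,0,0]],[[0,0,0],[0,0,0]],[[0,0,0],[0,0,0]]])

```text
time_s: 5.85
eef_pos: [545.2, 133.9, 71.8]
ee_rot: [-0.0, 0.996, -0.089, 0.001]
force: [-3.9, -0.8, 11.9]
grip_width: 0.417
```

```bash
python3 - <<'E'
from h import *
plan(hw(3,15,69),-.178); s=ctrl.sense();print(s['time_s'],s['force'],s['wrist_torque'],s['grip_width']*85)
im=crop('scene',(342,180),80,60,10,'d4')
E
```

```text
pos [545.2 133.9  71.8] yaw -0.1773 tilt [ 3.e-03 -1.e-04 -1.e+00] -> world d [-1.2 -0.2 -2.8] tool shift mm [-1.1  0.4  2.8] norm [-0.0015  0.0005  0.0037] minrows 0.06015628268257548 turn norm 0.0009 minrows 0.004747956348415349
5.85 [-3.94204082 -0.84533155 11.94633368] [-0.0554946   0.23419864  0.16644229] 35.46200136538122
```

View pics/d4.png

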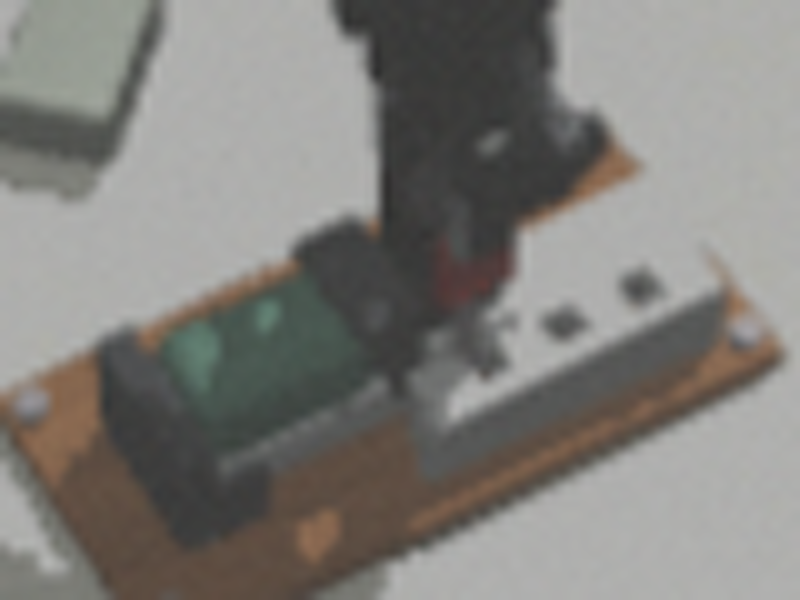

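Emit:
play_rows(steps=[[[0,-0.002,-0.003],[0,0,0]],[[0,-0.006,0],[0,0,0]],[[0,-0.008,0],[0,0,0]],[[0,-0.008,0],[0,0,0]],[[0,-0.008,0],[0,0,0]],[[0,-0.008,0],[0,0,0]],[[0,-0.008,0],[0,0,0]],[[0,-0.008,0],[0,0,0]],[[0,-0.008,0],[0,0,0]],[[0,-0.008,0],[0,0,0]],[[0,-0.006,0],[0,0,0]],[[0,-0.002,0],[0,0,0]],[[0,0,0],[0,0,0]],[[0,0,0],[0,0,0]]])

```text
time_s: 7.3
eef_pos: [555.2, 193.3, 72.2]
ee_rot: [-0.001, 0.996, -0.089, 0.0]
force: [3.6, 0.7, 2.1]
grip_width: 0.412
```

```bash
python3 - <<'E'
from h import *
plan(hw(3,75,69),-.178); s=ctrl.sense();print(s['time_s'],s['force'],s['wrist_torque'],s['grip_width']*85, wh(s['eef_pos']))
im=crop('scene',(342,180),80,60,10,'d5')
E
```

```text
pos [555.2 193.3  72.2] yaw -0.1781 tilt [ 8.e-04  1.e-03 -1.e+00] -> world d [-0.6 -0.5 -3.2] tool shift mm [-0.5  0.6  3.2] norm [-0.0007  0.0008  0.0043] minrows 0.0661410430229046 turn norm -0.0001 minrows 0.0005923340832935884
7.3 [3.61343267 0.73787247 2.12934321] [ 0.13464027 -0.96229216  0.10511514] 35.024863181224255 [ 3.48798069 75.58854021 72.21746627]
```

View pics/d5.png

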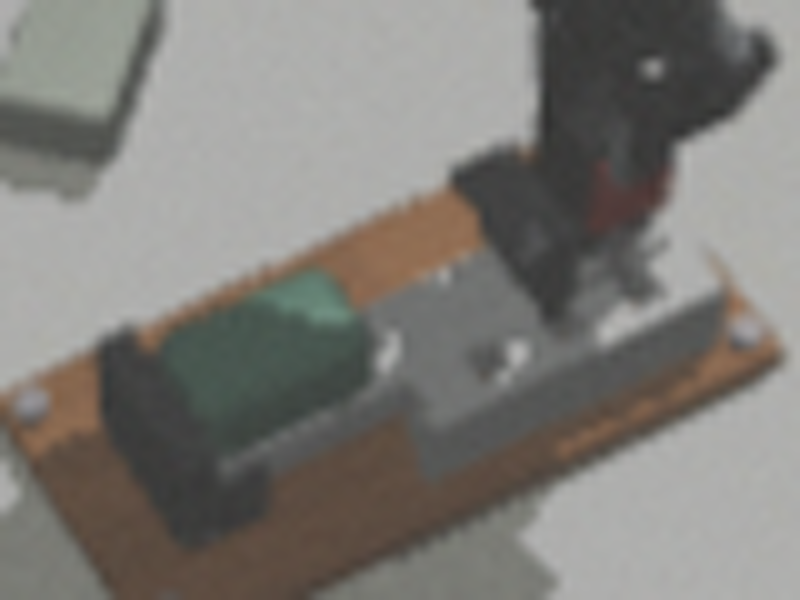

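Slid 60 mm: the stop is at the outer end, tab still in. Release.

Emit:
play_rows(grip=0, steps=[[[0,0,0],[0,0,0]],[[0,0,0],[0,0,0]],[[0,0,0],[0,0,0]],[[0,0,0],[0,0,0]],[[0,0,0],[0,0,0]],[[0,0,0],[0,0,0]]])

```text
time_s: 7.95
eef_pos: [554.7, 192.9, 72.0]
ee_rot: [0.0, 0.996, -0.089, -0.0]
force: [-0.3, -0.2, 0.4]
grip_width: 1.002
```

Emit:
play_rows(steps=[[[0,0,-0.01],[0,0,0]],[[0,0,-0.02],[0,0,0]],[[0,0,-0.03],[0,0,0]],[[0,0,-0.03],[0,0,0]],[[0,0,-0.03],[0,0,0]],[[0,0,0],[0,0,0]]])

```text
time_s: 8.55
eef_pos: [556.3, 193.1, 165.6]
ee_rot: [-0.001, 0.996, -0.089, 0.003]
force: [-0.1, 0.3, -0.3]
grip_width: 1.002
```

```bash
python3 - <<'E'
from h import *
plan(hw(0,-52,120),-.178); s=ctrl.sense();print(s['time_s'],s['force'],s['grip_width'])
im=crop('scene',(342,180),80,60,10,'d6')
I=np.ascontiguousarray(im);hsv=cv2.cvtColor(I,cv2.COLOR_RGB2HSV)
E
```

```text
pos [556.3 193.1 165.6] yaw -0.1778 tilt [ 6.e-03  9.e-04 -1.e+00] -> world d [ -27.1 -124.8  -45.6] tool shift mm [ -4.6 127.6  45.6] norm [-0.0061  0.1702  0.0608] minrows 2.712492281017907 turn norm 0.0002 minrows 0.0012425460528055791
8.55 [-0.1387553   0.30134147 -0.33617048] 1.0019491117502815
```

View pics/d6.png

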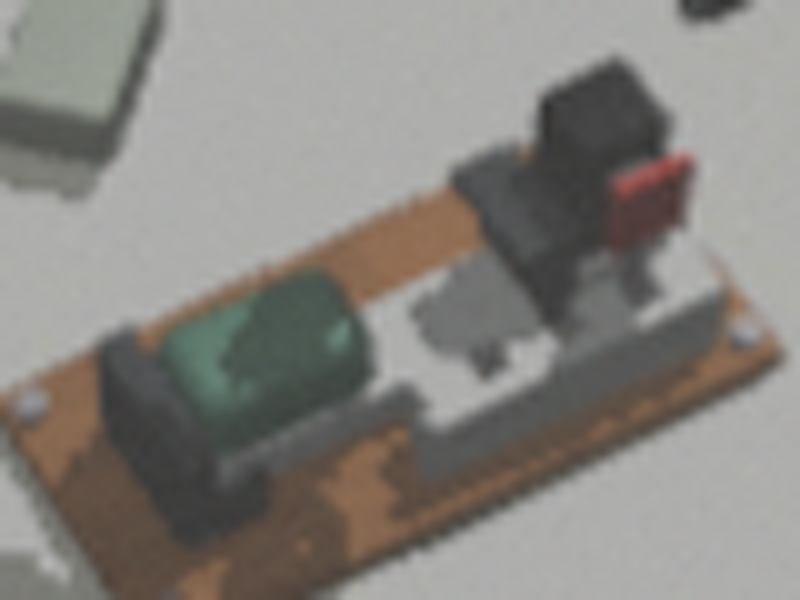

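Emit:
play_rows(steps=[[[-0.0011,0.0284,0],[0,0,0]],[[-0.001,0.0284,0],[0,0,0]],[[-0.001,0.0284,0],[0,0,0]],[[-0.001,0.0284,0],[0,0,0]],[[-0.001,0.0284,0],[0,0,0]],[[-0.001,0.0282,0],[0,0,0]],[[0,0,0.02],[0,0,0]],[[0,0,0.03],[0,0,0]],[[0,0,0.03],[0,0,0]],[[0,0,0],[0,0,0]]])

```text
time_s: 9.6
eef_pos: [525.6, 68.1, 98.7]
ee_rot: [-0.0, 0.996, -0.089, -0.004]
force: [0.2, 0.0, 0.3]
grip_width: 1.0
```

```bash
python3 - <<'E'
from h import *
plan(hw(0,-52,38),-.178); s=ctrl.sense();print(s['time_s'],s['force'],s['grip_width'])
im=crop('scene',(332,180),80,60,10,'d7')
E
```

```text
pos [525.6  68.1  98.7] yaw -0.1782 tilt [-7.1e-03  7.0e-04 -1.0e+00] -> world d [  3.6   0.2 -60.7] tool shift mm [ 3.5 -0.8 60.7] norm [ 0.0046 -0.0011  0.0809] minrows 1.2160940145252455 turn norm -0.0002 minrows 0.0013068875143687605
9.6 [0.21835532 0.02978682 0.27760812] 1.0000088334393495
```

View pics/d7.png

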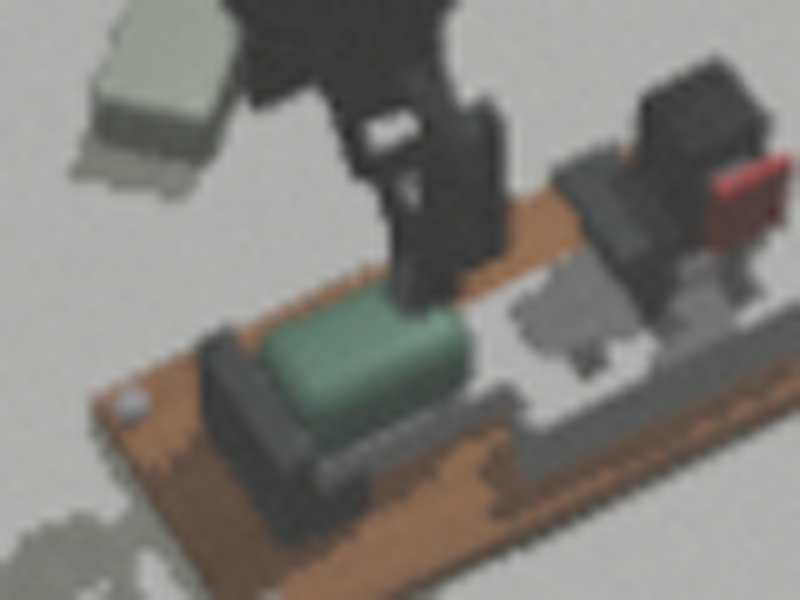

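Emit:
play_rows(steps=[[[0,0,0.02],[0,0,0]],[[0,0,0],[0,0,0]],[[0,0,0],[0,0,0]]])

```text
time_s: 9.95
eef_pos: [528.2, 68.1, 88.0]
ee_rot: [-0.0, 0.996, -0.089, 0.0]
force: [-0.3, -0.2, 0.6]
grip_width: 0.997
```

```bash
python3 - <<'E'
from h import *
plan(hw(0,-52,38),-.178)
E
```

```text
pos [528.2  68.1  88. ] yaw -0.1779 tilt [ 8.e-04 -0.e+00 -1.e+00] -> world d [  1.    0.3 -50. ] tool shift mm [ 0.9 -0.4 50. ] norm [ 0.0012 -0.0006  0.0666] minrows 0.999294879037568 turn norm 0.0002 minrows 0.0008267613041043054
```

Emit:
play_rows(steps=[[[0.0012,0,0.016],[0,0,0]],[[0,0,0.016],[0,0,0]],[[0,0,0.014],[0,0,0]],[[0,0,0.012],[0,0,0]],[[0,0,0.008],[0,0,0]],[[0,0,0],[0,0,0]],[[0,0,0],[0,0,0]]])

```text
time_s: 10.65
eef_pos: [528.9, 67.9, 37.7]
ee_rot: [0.0, 0.996, -0.089, 0.0]
force: [-0.5, -0.1, 0.7]
grip_width: 1.001
```

```bash
python3 - <<'E'
from h import *
plan(hw(0,-52,38),-.178)
im=crop('scene',(332,180),80,60,10,'d8')
E
```

```text
pos [528.9  67.9  37.7] yaw -0.178 tilt [ 2.e-04 -0.e+00 -1.e+00] -> world d [0.3 0.5 0.3] tool shift mm [ 0.2 -0.5 -0.3] norm [ 0.0002 -0.0007 -0.0004] minrows 0.012176632527612466 turn norm 0.0001 minrows 0.0002899525198888666
```

View pics/d8.png

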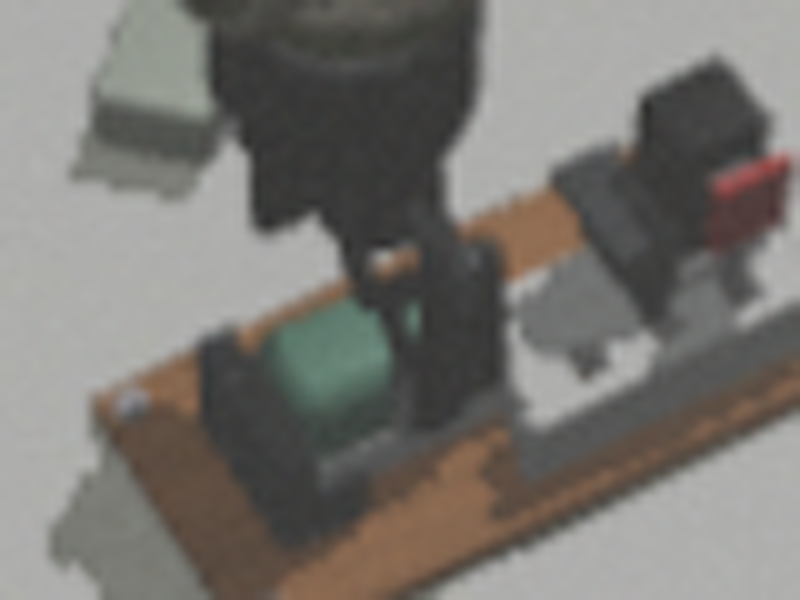

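```bash
python3 - <<'E'
from h import *
for q in [(42,-63,38),(42,-41,38),(42,-41,80),(57,-63,38),(57,-41,38),(57,-41,80),(20,-19,66),(20,-85,66),(20,-85,30),(20,-19,30)]:
    p=proj('scene',hw(*q))[0]; print(q,((p-[292,150])*10).round())
E
```

```text
(42, -63, 38) [389. 488.]
(42, -41, 38) [448. 460.]
(42, -41, 80) [450. 386.]
(57, -63, 38) [412. 522.]
(57, -41, 38) [471. 493.]
(57, -41, 80) [474. 420.]
(20, -19, 66) [473. 334.]
(20, -85, 66) [295. 419.]
(20, -85, 30) [297. 481.]
(20, -19, 30) [471. 398.]
```

```bash
python3 - <<'E'
from h import *
for q in [(-42,-63,51),(-42,-41,51),(-57,-63,51),(-57,-41,51),(-42,-41,105),(42,-63,51),(42,-41,51),(57,-41,51),(57,-63,51)]:
    p=proj('scene',hw(*q))[0]; print(q,((p-[292,150])*10).round())
im=crop('scene',(332,178),100,76,8,'d9')
p=[proj('scene',hw(*q))[0] for q in [(x,y,51) for x in(-42,42,-57,57) for y in(-63,-41)]]
crop('scene',(332,178),100,76,8,'d9',im,p)
E
```

```text
(-42, -63, 51) [262. 283.]
(-42, -41, 51) [320. 256.]
(-57, -63, 51) [240. 251.]
(-57, -41, 51) [298. 225.]
(-42, -41, 105) [318. 155.]
(42, -63, 51) [389. 466.]
(42, -41, 51) [448. 437.]
(57, -41, 51) [472. 471.]
(57, -63, 51) [413. 500.]
```

View pics/d9.png

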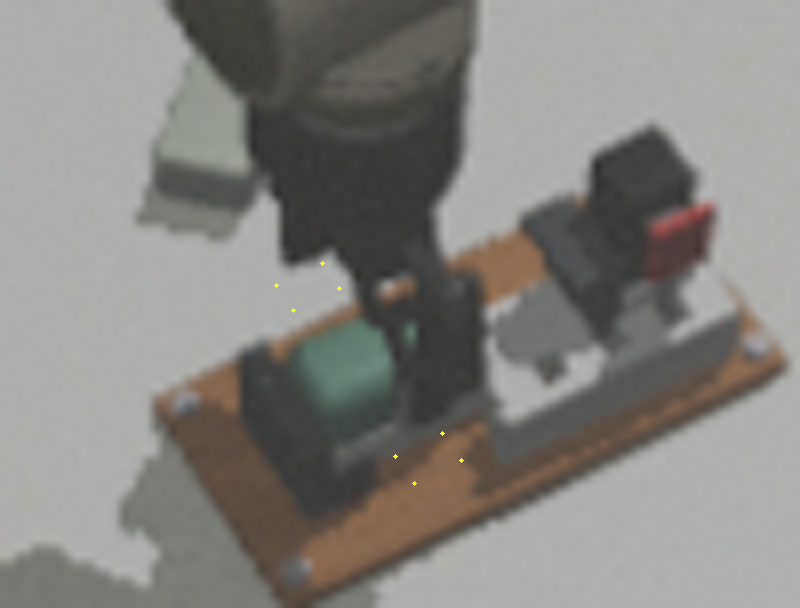

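Emit:
play_rows(grip=1, squeeze=50, steps=[[[0,0,0],[0,0,0]],[[0,0,0],[0,0,0]],[[0,0,0],[0,0,0]],[[0,0,0],[0,0,0]],[[0,0,0],[0,0,0]],[[0,0,0],[0,0,0]],[[0,0,0],[0,0,0]],[[0,0,0],[0,0,0]]])

```text
time_s: 11.55
eef_pos: [529.0, 67.8, 38.2]
ee_rot: [0.0, 0.996, -0.089, 0.0]
force: [-1.2, -0.2, 5.1]
grip_width: 0.429
```

```bash
python3 - <<'E'
from h import *
plan(hw(0,-52,38),-.178); s=ctrl.sense();print(s['time_s'],s['force'],s['wrist_torque'],s['grip_width']*85)
im=crop('scene',(332,178),100,76,8,'d10')
E
```

```text
pos [529.   67.8  38.2] yaw -0.1779 tilt [ 7.e-04 -1.e-04 -1.e+00] -> world d [ 0.2  0.5 -0.2] tool shift mm [ 0.1 -0.5  0.2] norm [ 0.0002 -0.0007  0.0002] minrows 0.010933499341895012 turn norm 0.0001 minrows 0.0003697666516681125
11.55 [-1.23556255 -0.19106229  5.13624155] [-0.00630875  0.30376235 -0.02093516] 36.50614313906293
```

View pics/d10.png

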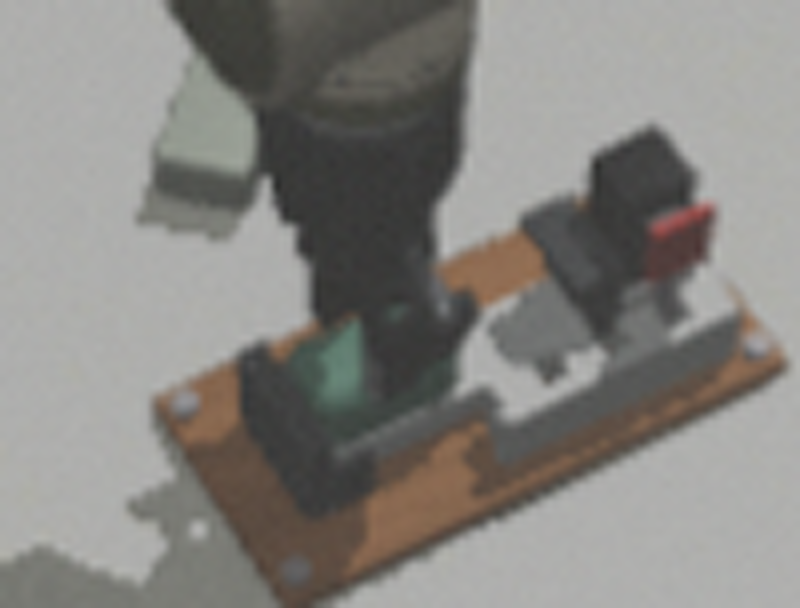

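Emit:
play_rows(steps=[[[0,0,-0.004],[0,0,0]],[[0,0,-0.01],[0,0,0]],[[0,0,-0.015],[0,0,0]],[[0,0,-0.02],[0,0,0]],[[0,0,-0.02],[0,0,0]],[[0,0,-0.015],[0,0,0]],[[0,0,-0.01],[0,0,0]],[[0,0,0],[0,0,0]],[[0,0,0],[0,0,0]]])

```text
time_s: 12.5
eef_pos: [528.5, 67.9, 107.7]
ee_rot: [-0.0, 0.996, -0.089, -0.0]
force: [0.2, 0.5, -2.9]
grip_width: 0.427
```

```bash
python3 - <<'E'
from h import *
s=ctrl.sense();print(s['time_s'],s['force'],s['wrist_torque'],s['grip_width']*85,s['joints'])
# tray: yaw
plan((516.3,-374.6,105),-.178)
plan((516.3,-374.6,105),-.05)
im=crop('scene',(332,178),100,76,8,'d11')
E
```

```text
12.5 [ 0.18786596  0.53977336 -2.89007205] [ 0.02463571 -0.02250049  0.05834857] 36.295335513489455 [-9.22707732e-02  4.27937087e-01  1.60664582e+00  1.11322978e-05
  1.10769248e+00  8.56587408e-02]
pos [528.5  67.9 107.7] yaw -0.1779 tilt [-7.e-04  1.e-04 -1.e+00] -> world d [ -12.2 -442.5   -2.7] tool shift mm [ 66.3 437.7   2.7] norm [0.0884 0.5836 0.0036] minrows 8.853421077700393 turn norm 0.0001 minrows 0.00043684203421990317
pos [528.5  67.9 107.7] yaw -0.1779 tilt [-7.e-04  1.e-04 -1.e+00] -> world d [ -12.2 -442.5   -2.7] tool shift mm [  9.9 442.6   2.7] norm [0.0132 0.5901 0.0036] minrows 8.853421077700393 turn norm -0.1629 minrows 0.8533303032131062
```

View pics/d11.png

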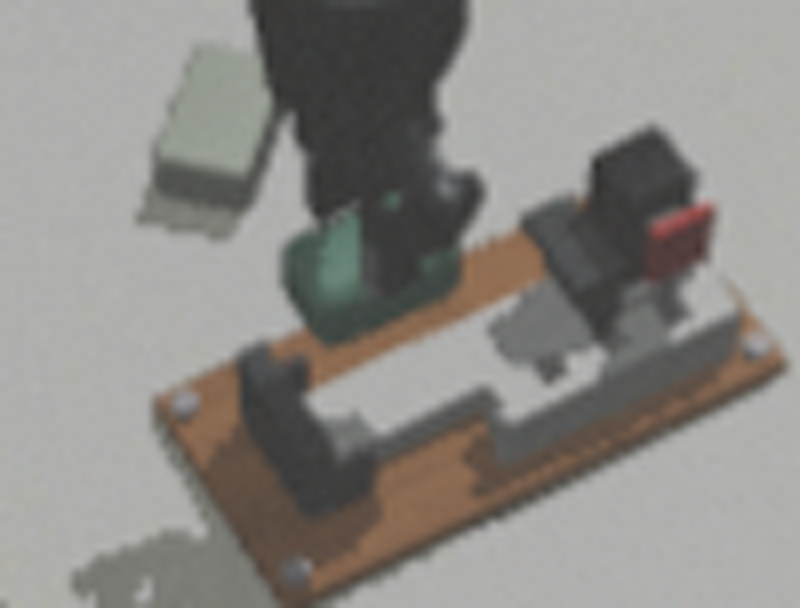

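Emit:
play_rows(steps=[[[0.0024,0.016,0],[0,0,0]],[[0.005,0.032,0],[0,0,0]],[[0.0063,0.042,0],[0,0,0]],[[0.0063,0.042,0],[0,0,0]],[[0.0063,0.042,0],[0,0,0]],[[0.0063,0.042,0],[0,0,0]],[[0.0063,0.042,0],[0,0,0]],[[0.0063,0.042,0],[0,0,0]],[[0.0063,0.042,0],[0,0,0]],[[0.0063,0.042,0],[0,0,0]],[[0.0063,0.042,0],[0,0,0]],[[0.0063,0.042,0],[0,0,0]],[[0.0063,0.042,0],[0,0,0]],[[0.0063,0.042,0],[0,0,0]],[[0.0044,0.0256,0],[0,0,0]],[[0.001,0.006,0],[0,0,0]],[[0,0,0],[0,0,0]],[[0,0,0],[0,0,0]]])

```text
time_s: 14.35
eef_pos: [516.4, -373.9, 107.8]
ee_rot: [-0.0, 0.996, -0.089, -0.0]
force: [0.9, 0.5, -1.8]
grip_width: 0.43
```

```bash
python3 - <<'E'
from h import *
plan((516.3,-374.6,15),-.178); s=ctrl.sense();print(s['time_s'],s['force'],s['grip_width']*85,s['joints'])
im=crop('scene',(215,250),150,110,5,'d12')
E
```

```text
pos [ 516.4 -373.9  107.8] yaw -0.1775 tilt [-5.e-04  8.e-04 -1.e+00] -> world d [ -0.1  -0.7 -92.8] tool shift mm [ 0.   0.7 92.8] norm [1.000e-04 1.000e-03 1.237e-01] minrows 1.8557389967475872 turn norm 0.0006 minrows 0.003399835913908921
14.35 [ 0.87612114  0.48430358 -1.82587708] 36.55587229957438 [-8.10189864e-01  6.42997277e-01  1.25468073e+00  1.88026239e-04
  1.24488088e+00 -6.32759627e-01]
```

View pics/d12.png

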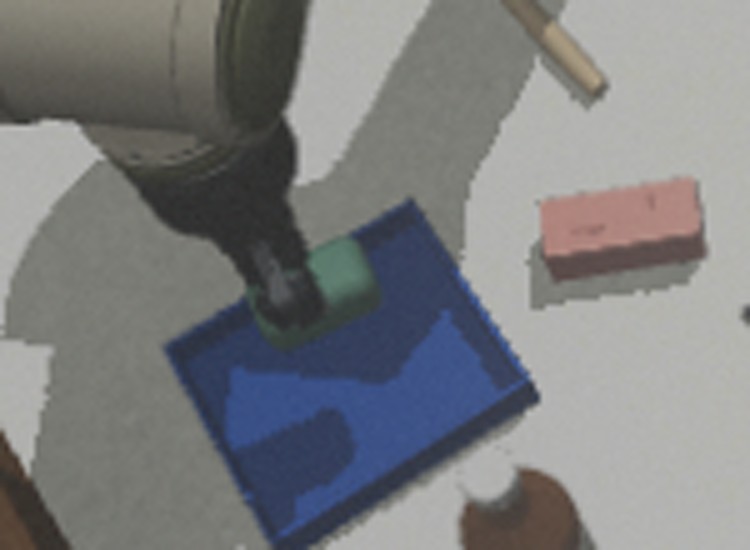

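Emit:
play_rows(steps=[[[0,0,0.01],[0,0,0]],[[0,0,0.02],[0,0,0]],[[0,0,0.02],[0,0,0]],[[0,0,0.02],[0,0,0]],[[0,0,0.016],[0,0,0]],[[0,0,0.012],[0,0,0]],[[0,0,0.01],[0,0,0]],[[0,0,0.008],[0,0,0]],[[0,0,0.006],[0,0,0]],[[0,0,0],[0,0,0]],[[0,0,0],[0,0,0]]])

```text
time_s: 15.5
eef_pos: [516.7, -374.8, 16.9]
ee_rot: [0.0, 0.996, -0.089, 0.0]
force: [-1.0, -0.2, -2.2]
grip_width: 0.431
```

Emit:
play_rows(steps=[[[0,0,0.001],[0,0,0]],[[0,0,0.001],[0,0,0]],[[0,0,0],[0,0,0]]])

```text
time_s: 15.8
eef_pos: [516.5, -374.6, 15.1]
ee_rot: [0.0, 0.996, -0.089, 0.0]
force: [-0.4, -0.1, -2.9]
grip_width: 0.428
```

Emit:
play_rows(steps=[[[0,0,0.001],[0,0,0]],[[0,0,0.001],[0,0,0]],[[0,0,0.001],[0,0,0]],[[0,0,0],[0,0,0]]])

```text
time_s: 16.2
eef_pos: [516.6, -374.7, 13.3]
ee_rot: [0.0, 0.996, -0.089, 0.0]
force: [-1.4, 2.0, 3.5]
grip_width: 0.432
```

Emit:
play_rows(grip=0, steps=[[[0,0,0],[0,0,0]],[[0,0,0],[0,0,0]],[[0,0,0],[0,0,0]],[[0,0,0],[0,0,0]],[[0,0,0],[0,0,0]]])

```text
time_s: 16.7
eef_pos: [516.6, -374.7, 12.8]
ee_rot: [0.0, 0.996, -0.089, 0.0]
force: [-0.5, 0.5, 1.2]
grip_width: 1.0
```

Emit:
play_rows(steps=[[[0,0,-0.01],[0,0,0]],[[0,0,-0.02],[0,0,0]],[[0,0,-0.03],[0,0,0]],[[0,0,-0.03],[0,0,0]],[[0,0,-0.03],[0,0,0]],[[0,0,0],[0,0,0]],[[0,0,0],[0,0,0]]])

```text
time_s: 17.4
eef_pos: [516.6, -374.7, 103.4]
ee_rot: [0.0, 0.996, -0.089, 0.0]
force: [0.3, 0.4, -0.1]
grip_width: 0.997
```

```bash
python3 - <<'E'
from h import *
yw=-.515
# grasp 12 mm toward blank's -y end
C=np.array([543.3,-197.6]); g=C-12*np.array([np.sin(-yw),np.cos(yw)]); print(g)
plan((*g,108),yw); s=ctrl.sense();print(s['time_s'],s['force'],s['grip_width']*85,s['joints'])
im=crop('scene',(235,250),150,110,5,'d13')
E
```

```text
[ 537.38958181 -208.04351267]
pos [ 516.6 -374.7  103.4] yaw -0.178 tilt [ 7.e-04 -7.e-04 -1.e+00] -> world d [ 20.8 166.7   4.6] tool shift mm [ -64.  -155.3   -4.6] norm [-0.0853 -0.207  -0.0061] minrows 3.360172427762389 turn norm 0.4291 minrows 2.248030915439874
17.4 [ 0.32909065  0.3645413  -0.08877267] 84.72181046868349 [-8.10774725e-01  6.47499178e-01  1.25895115e+00  2.95753404e-05
  1.23410458e+00 -6.32817528e-01]
```

View pics/d13.png

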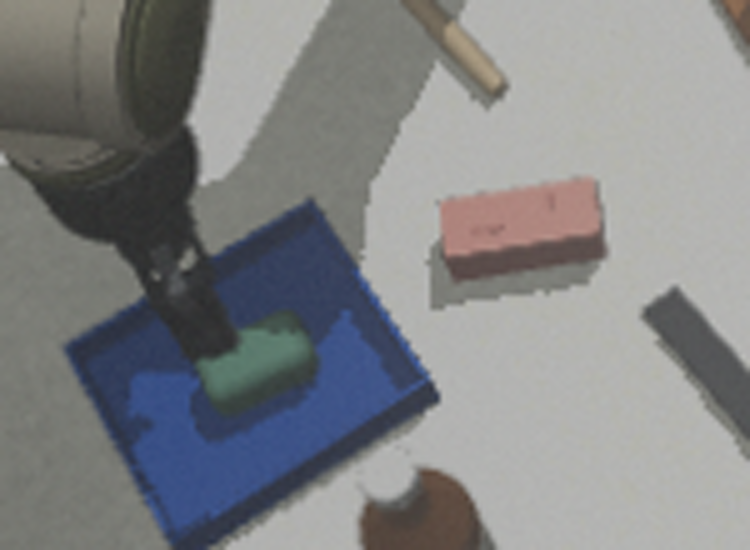

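Emit:
play_rows(steps=[[[0,0,0],[0,0,0.143]],[[0,0,0],[0,0,0.143]],[[0,0,0],[0,0,0.143]],[[-0.005,-0.013,0],[0,0,0]],[[-0.0107,-0.026,0],[0,0,0]],[[-0.0107,-0.026,0],[0,0,0]],[[-0.0107,-0.026,0],[0,0,0]],[[-0.0107,-0.026,0],[0,0,0]],[[-0.0107,-0.026,0],[0,0,0]],[[-0.0107,-0.026,0],[0,0,0]],[[-0.0107,-0.026,0],[0,0,0]],[[-0.0054,-0.012,0],[0,0,0]],[[0,0,0],[0,0,0]],[[0,0,0],[0,0,0]]])

```text
time_s: 18.85
eef_pos: [537.3, -208.3, 102.8]
ee_rot: [0.0, 0.967, -0.254, 0.0]
force: [-0.5, -0.3, 0.2]
grip_width: 1.001
```

```bash
python3 - <<'E'
from h import *
plan((537.4,-208.0,10),-.515); s=ctrl.sense();print(s['time_s'])
im=crop('scene',(255,235),100,75,8,'d14')
E
```

```text
pos [ 537.3 -208.3  102.8] yaw -0.5145 tilt [ 0.e+00 -3.e-04 -1.e+00] -> world d [  0.1   0.3 -92.8] tool shift mm [-0.1 -0.3 92.8] norm [-1.000e-04 -5.000e-04  1.238e-01] minrows 1.8565545278438529 turn norm 0.0007 minrows 0.003434322141095883
18.85
```

View pics/d14.png

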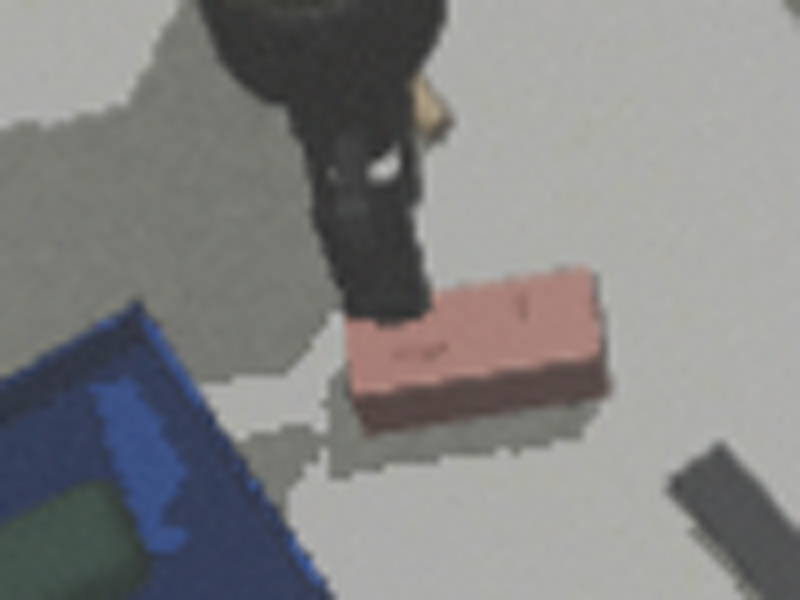

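Emit:
play_rows(steps=[[[0,0,0.01],[0,0,0]],[[0,0,0.02],[0,0,0]],[[0,0,0.025],[0,0,0]],[[0,0,0.02],[0,0,0]],[[0,0,0.016],[0,0,0]],[[0,0,0.012],[0,0,0]],[[0,0,0.01],[0,0,0]],[[0,0,0.008],[0,0,0]],[[0,0,0.004],[0,0,0]],[[0,0,0],[0,0,0]]])

```text
time_s: 19.9
eef_pos: [537.3, -208.0, 8.9]
ee_rot: [-0.0, 0.967, -0.255, -0.0]
force: [-0.4, -0.3, 0.8]
grip_width: 0.998
```

```bash
python3 - <<'E'
from h import *
plan((537.4,-208.0,8),-.515); s=ctrl.sense();print(s['time_s'],s['force'])
im=crop('scene',(255,235),100,75,8,'d15')
E
```

```text
pos [ 537.3 -208.     8.9] yaw -0.5148 tilt [-2.e-04  1.e-04 -1.e+00] -> world d [ 0.1 -0.  -0.9] tool shift mm [ 0.1 -0.1  0.9] norm [ 0.0001 -0.0001  0.0012] minrows 0.018304588270390505 turn norm 0.0002 minrows 0.0010487003532214578
19.9 [-0.4104842  -0.26574291  0.77747229]
```

View pics/d15.png

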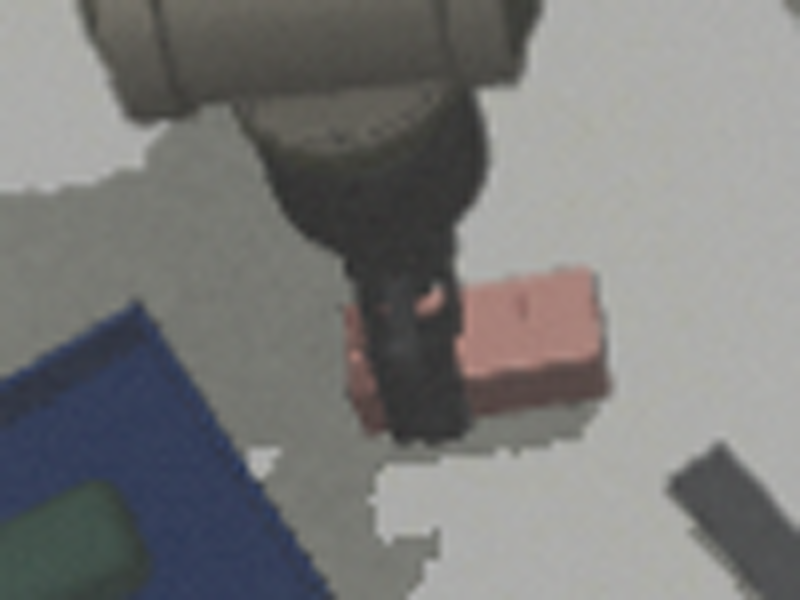

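Fingers straddle the pink blank, off-centre toward its −y end as planned. Grip.

Emit:
play_rows(grip=1, squeeze=80, steps=[[[0,0,0],[0,0,0]],[[0,0,0],[0,0,0]],[[0,0,0],[0,0,0]],[[0,0,0],[0,0,0]],[[0,0,0],[0,0,0]],[[0,0,0],[0,0,0]],[[0,0,0],[0,0,0]]])

```text
time_s: 20.65
eef_pos: [538.5, -208.7, 11.1]
ee_rot: [0.001, 0.967, -0.255, 0.002]
force: [-0.8, 1.4, 13.1]
grip_width: -0.002
```

```bash
python3 - <<'E'
from h import *
s=ctrl.sense();print(s['time_s'],s['force'],s['eef_pos'],s['grip_width']*85)
im=crop('scene',(255,235),100,75,8,'d16')
I=np.ascontiguousarray(im)
E
```

```text
20.65 [-0.78294658  1.42085779 13.14192035] [ 538.45368089 -208.71493642   11.14437308] -0.16717770559108608
```

View pics/d16.png

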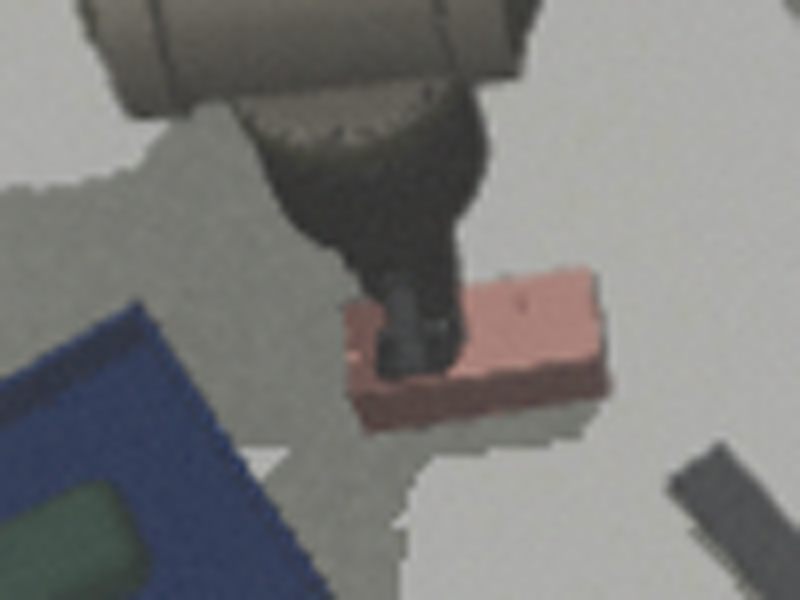

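```bash
python3 - <<'E'
from h import *
for z in (11,36,41,60):
    print(z,((proj('scene',[538.5,-208.7,z])[0]-[205,198]+.5)*8).round())
yw=-.515
C=np.array([543.3,-197.6])
for a in(-20,20):
  for b in(-48,48):
    q=C+a*np.array([np.cos(yw),np.sin(yw)])+b*np.array([-np.sin(yw),np.cos(yw)])
    print(a,b,[((proj('scene',[*q,z])[0]-[205,198]+.5)*8).round() for z in(0,36)])
s=ctrl.sense(); print(s['grip_width'])
crop('top',(402,223),60,50,10,'d17')
E
```

```text
11 [451. 359.]
36 [441. 329.]
41 [439. 323.]
60 [431. 300.]
-20 -48 [array([359., 339.]), array([343., 296.])]
-20 48 [array([601., 299.]), array([591., 256.])]
20 -48 [array([367., 430.]), array([350., 388.])]
20 48 [array([613., 389.]), array([603., 347.])]
0.0024174049086399716
```

View pics/d17.png

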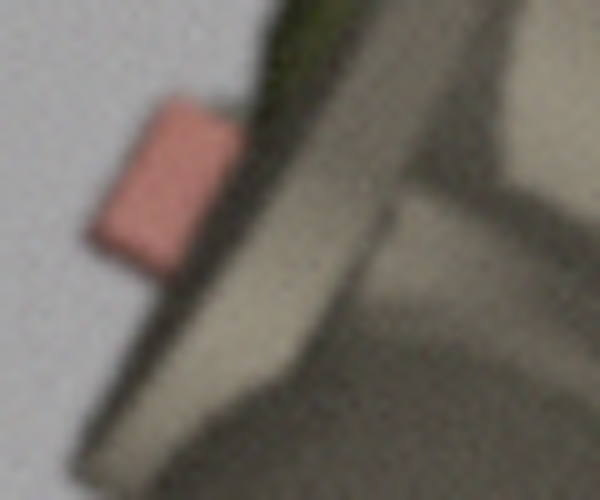

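Emit:
play_rows(steps=[[[0,0,-0.004],[0,0,0]],[[0,0,-0.008],[0,0,0]],[[0,0,-0.008],[0,0,0]],[[0,0,-0.008],[0,0,0]],[[0,0,0],[0,0,0]],[[0,0,0],[0,0,0]]])

```text
time_s: 21.35
eef_pos: [537.3, -208.0, 30.1]
ee_rot: [0.0, 0.967, -0.255, 0.0]
force: [0.2, 0.2, 0.2]
grip_width: -0.002
```

```bash
python3 - <<'E'
from h import *
s=ctrl.sense();print(s['time_s'],s['force'],s['wrist_torque'],s['eef_pos'],s['grip_width']*85)
im=crop('scene',(255,235),100,75,8,'d18')
E
```

```text
21.35 [0.20324843 0.20430138 0.16870191] [-0.01398635  0.02170249 -0.03564432] [ 537.33375125 -208.02893569   30.13975167] -0.16449080076270112
```

View pics/d18.png

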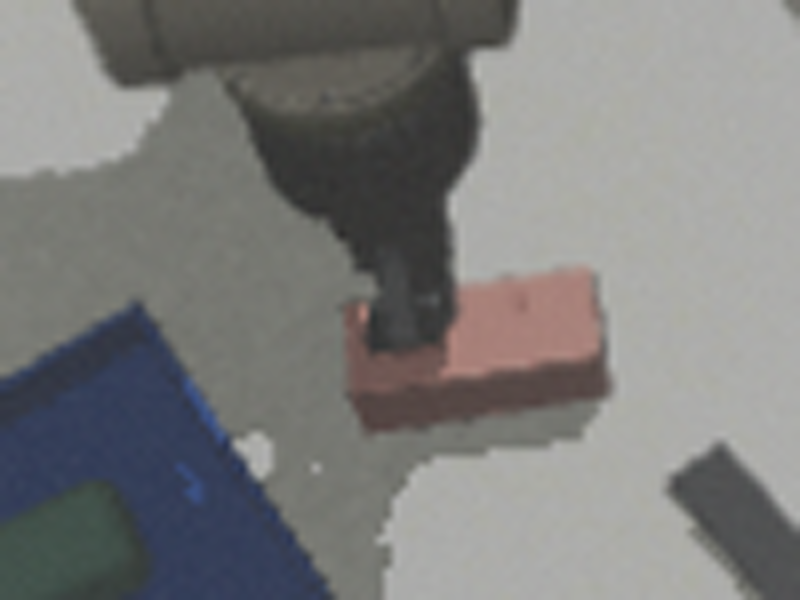

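Emit:
play_rows(steps=[[[0,0,-0.02],[0,0,0]],[[-0.02,0,-0.01],[0,0,0]],[[-0.03,0,0],[0,0,0]],[[-0.03,0,0],[0,0,0]],[[0,0,0.02],[0,0,0]],[[0,0,0.02],[0,0,0]],[[0,0,0.008],[0,0,0]],[[0,0,0],[0,0,0]],[[0,0,0],[0,0,0]]])

```text
time_s: 22.3
eef_pos: [485.4, -178.6, 16.9]
ee_rot: [0.0, 0.967, -0.255, 0.0]
force: [0.2, -0.3, -0.4]
grip_width: -0.001
```

```bash
python3 - <<'E'
from h import *
s=ctrl.sense();print(s['time_s'],s['force'],s['eef_pos'],s['grip_width']*85)
p=s['eef_pos'];yw=-.515;tx=np.array([np.cos(yw),np.sin(yw),0]);ty=np.array([np.sin(yw),-np.cos(yw),0])
im=crop('scene',(255,225),100,75,8,'d19'); 
pts=[proj('scene',p+a*tx+b*ty)[0] for a in(-14,14) for b in(-11,11)]
print(pts)
crop('scene',(255,225),100,75,8,'d19',im,pts)
E
```

```text
22.3 [ 0.20923513 -0.28270752 -0.36459972] [ 485.36399986 -178.64837563   16.92231874] -0.09211618089138321
[array([261.91951137, 220.2149568 ]), array([255.05492162, 221.30186077]), array([262.71437419, 227.78064206]), array([255.76440391, 228.89051625])]
```

View pics/d19.png

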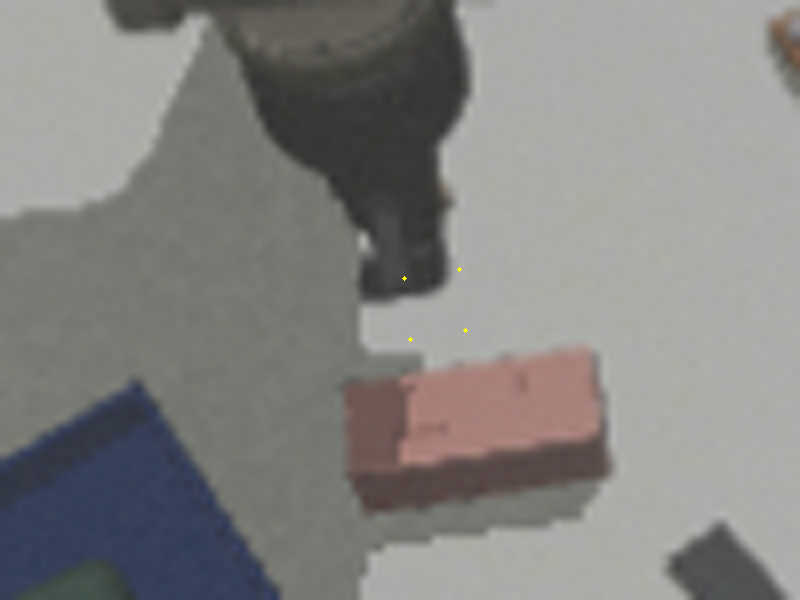

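Emit:
play_rows(steps=[[[0,0,0.005],[0,0,0]],[[0,0,0.005],[0,0,0]],[[0,0,0.004],[0,0,0]],[[0,0,0.003],[0,0,0]],[[0,0,0],[0,0,0]]])

```text
time_s: 22.85
eef_pos: [484.9, -178.4, 3.4]
ee_rot: [-0.0, 0.967, -0.255, -0.0]
force: [-0.2, -0.6, 0.3]
grip_width: 0.003
```

Emit:
play_rows(steps=[[[0,0,0.003],[0,0,0]],[[0,0,0.002],[0,0,0]],[[0,0,0.002],[0,0,0]],[[0,0,0],[0,0,0]]])

```text
time_s: 23.25
eef_pos: [485.0, -178.4, -1.6]
ee_rot: [-0.0, 0.967, -0.255, -0.0]
force: [0.1, 0.0, -0.2]
grip_width: -0.005
```

Emit:
play_rows(steps=[[[0,0,0.005],[0,0,0]],[[0,0,0.005],[0,0,0]],[[0,0,0.005],[0,0,0]],[[0,0,0.003],[0,0,0]],[[0,0,0],[0,0,0]]])

```text
time_s: 23.75
eef_pos: [484.9, -178.3, -15.3]
ee_rot: [-0.0, 0.967, -0.255, -0.0]
force: [-0.1, -0.9, 0.6]
grip_width: 0.004
```

```bash
python3 - <<'E'
from h import *
s=ctrl.sense();print(s['time_s'],s['force'],s['eef_pos'],s['grip_width']*85)
p=s['eef_pos'];yw=-.515;tx=np.array([np.cos(yw),np.sin(yw),0]);ty=np.array([np.sin(yw),-np.cos(yw),0])
im=crop('scene',(255,225),100,75,8,'d20'); 
for dz in (0,25,40):
  pts=[(proj('scene',p+[0,0,dz]+a*tx+b*ty)[0]-[205,188]+.5)*8 for a in(-14,14) for b in(-11,11)]
  print(dz,np.round(pts).tolist())
E
```

```text
23.75 [-0.11046681 -0.88011519  0.55887756] [ 484.89537648 -178.33504909  -15.34950918] 0.30279424311228065
0 [[471.0, 300.0], [417.0, 309.0], [477.0, 360.0], [423.0, 369.0]]
25 [[462.0, 270.0], [407.0, 278.0], [468.0, 330.0], [413.0, 339.0]]
40 [[456.0, 251.0], [401.0, 259.0], [463.0, 311.0], [407.0, 320.0]]
```

View pics/d20.png

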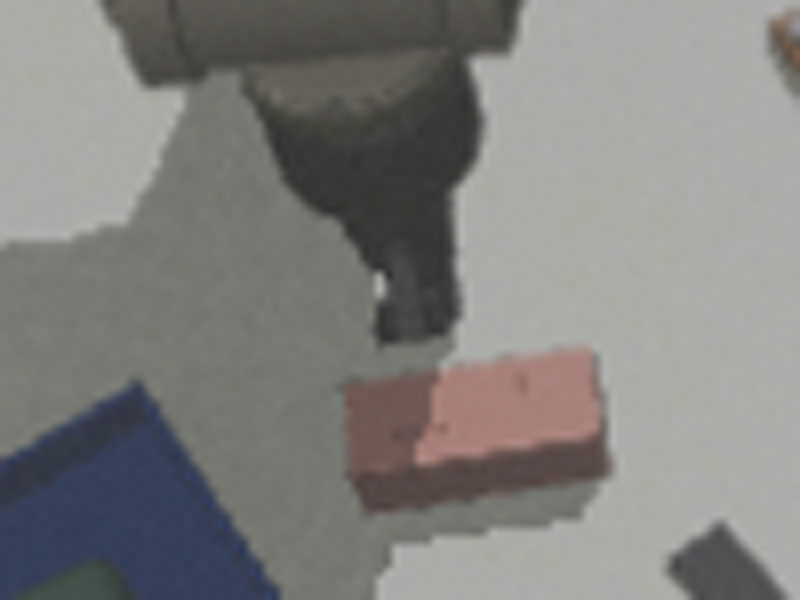

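Emit:
play_rows(steps=[[[0,0,0.003],[0,0,0]],[[0,0,0.003],[0,0,0]],[[0,0,0.002],[0,0,0]],[[0,0,0],[0,0,0]]])

```text
time_s: 24.2
eef_pos: [485.0, -178.4, -21.2]
ee_rot: [-0.0, 0.967, -0.255, -0.0]
force: [-0.1, -0.3, 0.8]
grip_width: -0.001
```

Emit:
play_rows(steps=[[[0,0,0.002],[0,0,0]],[[0,0,0.002],[0,0,0]],[[0,0,0],[0,0,0]]])

```text
time_s: 24.5
eef_pos: [485.0, -178.4, -24.1]
ee_rot: [-0.0, 0.967, -0.255, -0.0]
force: [0.1, 0.5, 0.9]
grip_width: 0.003
```

Emit:
play_rows(steps=[[[0,0,0.002],[0,0,0]],[[0,0,0.002],[0,0,0]],[[0,0,0],[0,0,0]]])

```text
time_s: 24.8
eef_pos: [485.3, -178.6, -24.9]
ee_rot: [0.0, 0.967, -0.254, 0.0]
force: [-8.4, 4.9, 26.2]
grip_width: -0.001
```

Emit:
play_rows(steps=[[[0,0,-0.004],[0,0,0]],[[0,0,0],[0,0,0]]])

```text
time_s: 25.0
eef_pos: [485.3, -178.6, -23.6]
ee_rot: [0.0, 0.967, -0.255, 0.0]
force: [0.4, 0.6, 0.9]
grip_width: -0.004
```

```bash
python3 - <<'E'
from h import *
s=ctrl.sense();print(s['time_s'],s['force'],s['eef_pos'],s['joints'])
p=s['eef_pos']+[0,0,24.5];yw=-.515;tx=np.array([np.cos(yw),np.sin(yw),0]);ty=np.array([np.sin(yw),-np.cos(yw),0])
im=crop('scene',(255,225),60,45,13,'d21'); 
pts=[(proj('scene',p+a*tx+b*ty)[0]) for a in(-14,14) for b in(-11,11)]
crop('scene',(255,225),60,45,13,'d21',im,pts)
E
```

```text
25.0 [0.3865911  0.61699027 0.89934216] [ 485.31192602 -178.61438837  -23.59257264] [-5.79476460e-01  6.00398054e-01  1.74865452e+00 -2.76034040e-05
  7.91719968e-01 -6.46360846e-02]
```

View pics/d21.png

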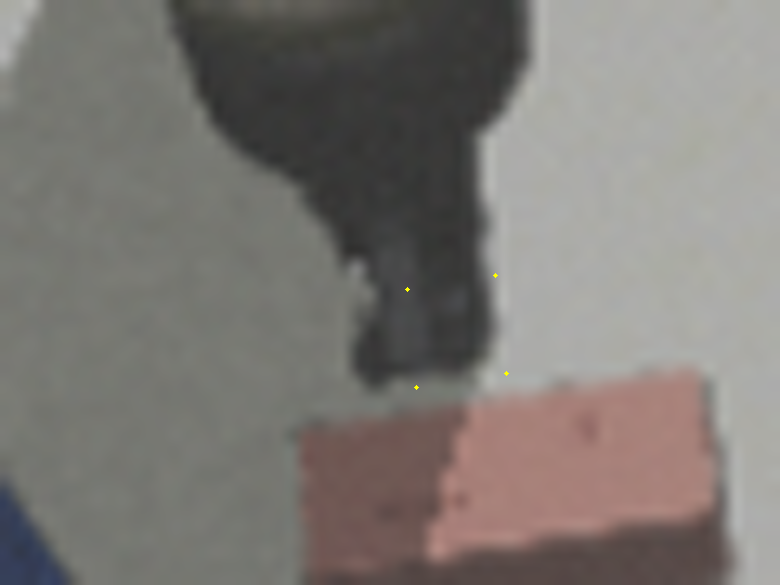

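Emit:
play_rows(grip=0, squeeze=60, steps=[[[0,0,-0.02],[0,0,0]],[[0,0,-0.03],[0,0,0]],[[0,0,-0.03],[0,0,0]],[[0,0,-0.02],[0,0,0]],[[0.02,0,0],[0,0,0]],[[0.03,0,0],[0,0,0]],[[0.03,0,0],[0,0,0]],[[0,0,0],[0,0,0]],[[0,0,0],[0,0,0]]])

```text
time_s: 25.95
eef_pos: [536.9, -207.7, 50.3]
ee_rot: [-0.0, 0.967, -0.255, -0.001]
force: [0.2, 0.9, -0.7]
grip_width: 0.998
```

```bash
python3 - <<'E'
from h import *
plan((538.4,-206.3,-18.5),-.515)
crop('scene',(255,225),100,75,8,'d22')
E
```

```text
pos [ 536.9 -207.7   50.3] yaw -0.5148 tilt [-1.2e-03  8.0e-04 -1.0e+00] -> world d [  1.5   1.4 -68.8] tool shift mm [ 0.6 -2.  68.8] norm [ 0.0008 -0.0027  0.0918] minrows 1.377406966409899 turn norm 0.0002 minrows 0.00116369695755956
```

View pics/d22.png

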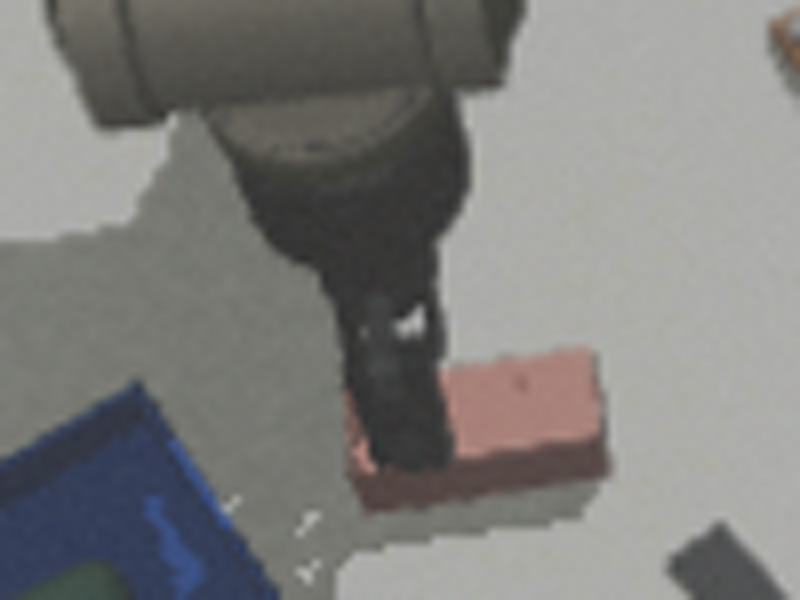

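Emit:
play_rows(steps=[[[0.0008,-0.0027,0.01],[0,0,0]],[[0,0,0.02],[0,0,0]],[[0,0,0.02],[0,0,0]],[[0,0,0.015],[0,0,0]],[[0,0,0.012],[0,0,0]],[[0,0,0.008],[0,0,0]],[[0,0,0.005],[0,0,0]],[[0,0,0],[0,0,0]],[[0,0,0],[0,0,0]]])

```text
time_s: 26.9
eef_pos: [539.1, -206.7, -16.0]
ee_rot: [0.0, 0.967, -0.255, 0.0]
force: [0.0, 0.5, 0.0]
grip_width: 0.996
```

```bash
python3 - <<'E'
from h import *
plan((538.4,-206.3,-18.5),-.515); print(ctrl.sense()['force'])
crop('scene',(255,225),100,75,8,'d23')
E
```

```text
pos [ 539.1 -206.7  -16. ] yaw -0.5149 tilt [ 6.e-04 -4.e-04 -1.e+00] -> world d [-0.7  0.4 -2.5] tool shift mm [-0.8 -0.   2.5] norm [-0.001  -0.      0.0033] minrows 0.051457116223735964 turn norm 0.0001 minrows 0.0007324120141782877
[0.0452314  0.51710023 0.01370724]
```

View pics/d23.png

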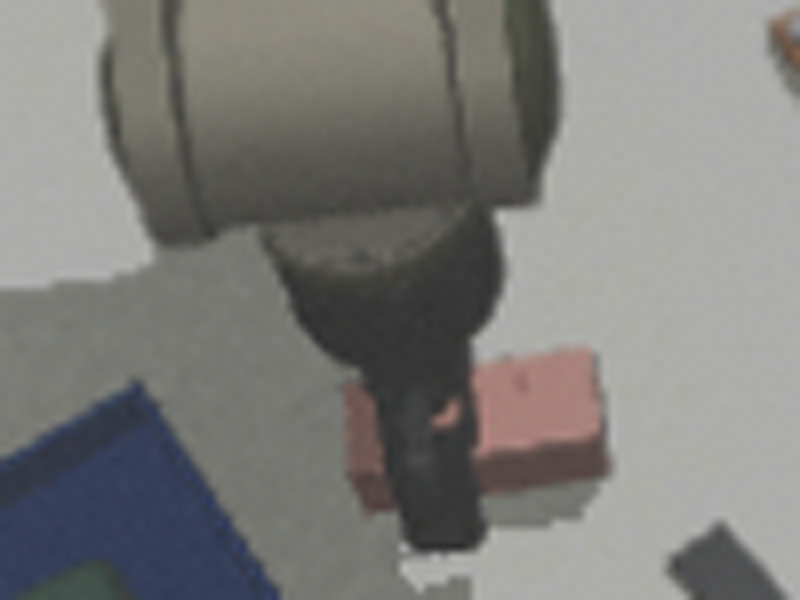

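Emit:
play_rows(grip=1, squeeze=60, steps=[[[0,0,0],[0,0,0]],[[0,0,0],[0,0,0]],[[0,0,0],[0,0,0]],[[0,0,0],[0,0,0]],[[0,0,0],[0,0,0]],[[0,0,0],[0,0,0]],[[0,0,0],[0,0,0]]])

```text
time_s: 27.65
eef_pos: [539.0, -206.7, -16.1]
ee_rot: [0.0, 0.967, -0.255, 0.0]
force: [-1.2, -0.4, 4.9]
grip_width: 0.456
```

Emit:
play_rows(steps=[[[0,0,-0.004],[0,0,0]],[[0,0,-0.01],[0,0,0]],[[0,0,-0.02],[0,0,0]],[[0,0,-0.02],[0,0,0]],[[0,0,-0.02],[0,0,0]],[[0,0,-0.02],[0,0,0]],[[0,0,-0.02],[0,0,0]],[[0,0,-0.01],[0,0,0]],[[0,0,0],[0,0,0]],[[0,0,0],[0,0,0]]])

```text
time_s: 28.65
eef_pos: [538.6, -206.4, 76.3]
ee_rot: [-0.0, 0.967, -0.255, -0.0]
force: [-0.3, 1.3, -3.6]
grip_width: 0.456
```

```bash
python3 - <<'E'
from h import *
s=ctrl.sense(); print(s['force'],s['wrist_torque'],s['grip_width']*85,s['eef_pos'])
crop('scene',(255,225),100,75,8,'d24')
E
```

```text
[-0.25115002  1.25819233 -3.63834426] [ 0.0154974  -0.00762277 -0.02217774] 38.77032296379695 [ 538.56070844 -206.40361114   76.25909674]
```

View pics/d24.png

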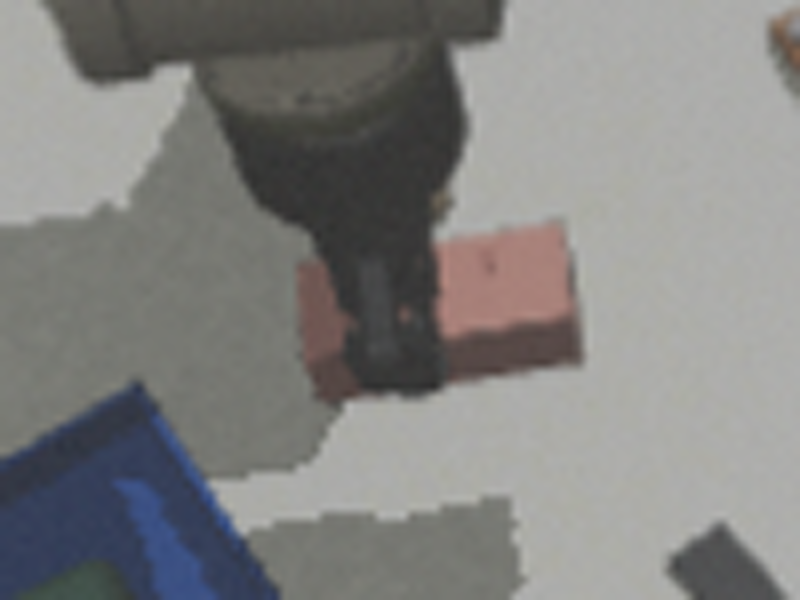

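```bash
python3 - <<'E'
from h import *
plan(hw(0,-41,80),-.178)
E
```

```text
pos [ 538.4 -206.3   75.9] yaw -0.5149 tilt [-1.1e-03  7.0e-04 -1.0e+00] -> world d [ -7.3 285.5   4.1] tool shift mm [ -57.7 -279.7   -4.1] norm [-0.077  -0.3729 -0.0054] minrows 5.711730790504052 turn norm -0.429 minrows 2.2471477255621717
```

Emit:
play_rows(steps=[[[0,0,0],[0,0,-0.0858]],[[0,0,0],[0,0,-0.0858]],[[0,0,0],[0,0,-0.0858]],[[0,0,0],[0,0,-0.0858]],[[0,0,0],[0,0,-0.0858]],[[-0.004,-0.018,-0.002],[0,0,0]],[[-0.007,-0.034,-0.002],[0,0,0]],[[-0.0085,-0.041,0],[0,0,0]],[[-0.0085,-0.041,0],[0,0,0]],[[-0.0085,-0.041,0],[0,0,0]],[[-0.0085,-0.041,0],[0,0,0]],[[-0.0085,-0.041,0],[0,0,0]],[[-0.0085,-0.041,0],[0,0,0]],[[-0.0085,-0.041,0],[0,0,0]],[[-0.005,-0.024,0],[0,0,0]],[[-0.0015,-0.01,0],[0,0,0]],[[0,0,0],[0,0,0]],[[0,0,0],[0,0,0]],[[0,0,0],[0,0,0]]])

```text
time_s: 30.6
eef_pos: [531.5, 78.1, 79.5]
ee_rot: [0.0, 0.996, -0.09, -0.0]
force: [0.6, -0.2, -3.9]
grip_width: 0.459
```

```bash
python3 - <<'E'
from h import *
plan(hw(0,-41,80),-.178); s=ctrl.sense(); print(s['force'],s['time_s'])
zb=s['eef_pos'][2]+16
im=crop('scene',(332,170),100,75,8,'d25')
pts=[proj('scene',hw(20,y,z))[0] for y in(-75,21) for z in(zb,zb+36)]
crop('scene',(332,170),100,75,8,'d25',im,pts)
E
```

```text
pos [531.5  78.1  79.5] yaw -0.1795 tilt [-2.e-04 -1.e-04 -1.e+00] -> world d [-0.4  1.   0.5] tool shift mm [-0.6 -0.9 -0.5] norm [-0.0008 -0.0012 -0.0007] minrows 0.024126135924422684 turn norm -0.0019 minrows 0.009904995254151477
[ 0.56277286 -0.19935785 -3.89232688] 30.6
```

View pics/d25.png

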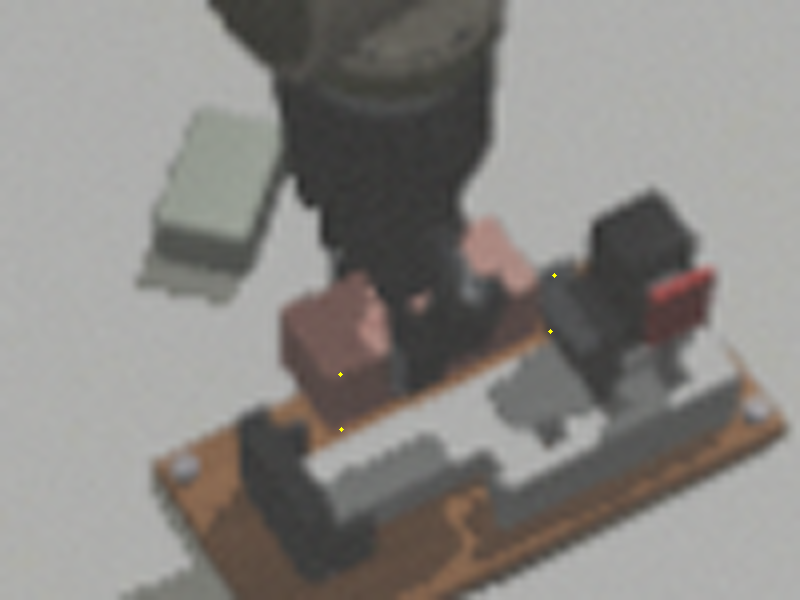

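Emit:
play_rows(steps=[[[-0.0008,-0.001,0.01],[0,0,0]],[[0,0,0.015],[0,0,0]],[[0,0,0.015],[0,0,0]],[[0,0,0.012],[0,0,0]],[[0,0,0.01],[0,0,0]],[[0,0,0.008],[0,0,0]],[[0,0,0.006],[0,0,0]],[[0,0,0],[0,0,0]],[[0,0,0],[0,0,0]]])

```text
time_s: 31.55
eef_pos: [531.3, 79.8, 22.8]
ee_rot: [-0.0, 0.996, -0.089, 0.0]
force: [-0.5, 0.6, -3.7]
grip_width: 0.454
```

```bash
python3 - <<'E'
from h import *
plan(hw(0,-41,14),-.178); s=ctrl.sense(); print(s['force'],s['time_s'])
zb=s['eef_pos'][2]+16
im=crop('scene',(332,170),100,75,8,'d26')
pts=[proj('scene',hw(20,y,z))[0] for y in(-75,21) for z in(zb,zb+36)]
crop('scene',(332,170),100,75,8,'d26',im,pts)
E
```

```text
pos [531.3  79.8  22.8] yaw -0.178 tilt [ 5.e-04 -0.e+00 -1.e+00] -> world d [-0.1 -0.7 -8.8] tool shift mm [0.  0.7 8.8] norm [0.     0.0009 0.0117] minrows 0.17641497706725232 turn norm 0.0001 minrows 0.000274790870678168
[-0.48635987  0.56845411 -3.66103473] 31.55
```

View pics/d26.png

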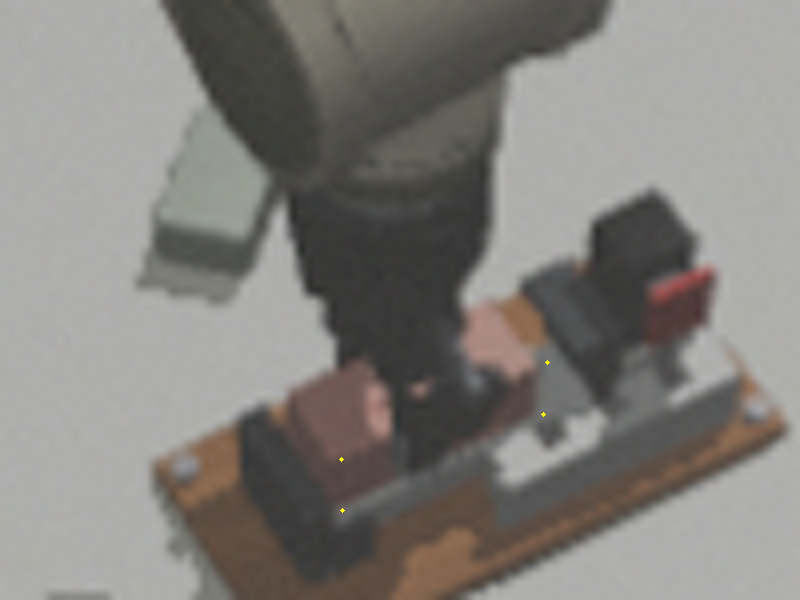

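Emit:
play_rows(steps=[[[0,0,0.003],[0,0,0]],[[0,0,0.003],[0,0,0]],[[0,0,0.002],[0,0,0]],[[0,0,0.001],[0,0,0]],[[0,0,0],[0,0,0]]])

```text
time_s: 32.1
eef_pos: [531.0, 79.9, 15.7]
ee_rot: [0.0, 0.996, -0.089, -0.0]
force: [0.9, 0.7, -2.8]
grip_width: 0.459
```

Emit:
play_rows(steps=[[[0,0,0.001],[0,0,0]],[[0,0,0.001],[0,0,0]],[[0,0,0],[0,0,0]]])

```text
time_s: 32.4
eef_pos: [531.0, 79.8, 14.2]
ee_rot: [0.0, 0.996, -0.089, -0.0]
force: [-0.3, -0.7, -3.0]
grip_width: 0.459
```

Emit:
play_rows(steps=[[[0,0,0.001],[0,0,0]],[[0,0,0.001],[0,0,0]],[[0,0,0],[0,0,0]]])

```text
time_s: 32.7
eef_pos: [531.2, 79.8, 13.9]
ee_rot: [0.0, 0.996, -0.089, 0.0]
force: [-4.6, -1.0, 8.9]
grip_width: 0.455
```

Contact with the bed. Release and rise.

Emit:
play_rows(grip=0, steps=[[[0,0,0],[0,0,0]],[[0,0,0],[0,0,0]],[[0,0,0],[0,0,0]],[[0,0,0],[0,0,0]],[[0,0,0],[0,0,0]]])

```text
time_s: 33.2
eef_pos: [531.1, 79.8, 12.8]
ee_rot: [-0.0, 0.996, -0.089, 0.0]
force: [0.8, 0.2, 0.2]
grip_width: 1.0
```

Emit:
play_rows(steps=[[[0,0,-0.01],[0,0,0]],[[0,0,-0.02],[0,0,0]],[[0,0,-0.03],[0,0,0]],[[0,0,-0.03],[0,0,0]],[[0,0,-0.03],[0,0,0]],[[0,0,-0.02],[0,0,0]],[[0,0,0],[0,0,0]],[[0,0,0],[0,0,0]]])

```text
time_s: 34.0
eef_pos: [530.9, 79.9, 117.6]
ee_rot: [0.0, 0.996, -0.089, -0.0]
force: [-0.9, 0.4, -0.4]
grip_width: 1.0
```

```bash
python3 - <<'E'
from h import *
plan(hw(3.5,75,62),-.178); s=ctrl.sense(); print(s['force'],s['time_s'])
im=crop('scene',(342,180),80,60,10,'d27')
pts=[proj('scene',hw(20,y,z))[0] for y in(-75,21) for z in(30,66)]
crop('scene',(342,180),80,60,10,'d27',im,pts)
E
```

```text
pos [530.9  79.9 117.6] yaw -0.1779 tilt [-1.e-04 -0.e+00 -1.e+00] -> world d [ 24.3 112.8 -55.6] tool shift mm [   3.9 -115.4   55.6] norm [ 0.0052 -0.1538  0.0741] minrows 2.562214596101348 turn norm 0.0001 minrows 0.000460169447582627
[-0.94530835  0.40633165 -0.38527501] 34.0
```

View pics/d27.png

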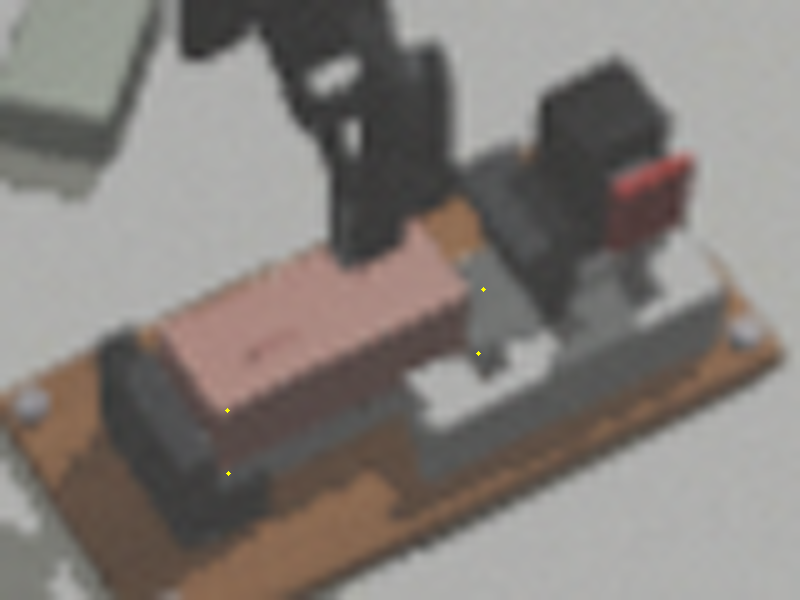

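Emit:
play_rows(steps=[[[0,-0.012,0],[0,0,0]],[[0.001,-0.025,0],[0,0,0]],[[0.001,-0.03,0],[0,0,0]],[[0.001,-0.03,0],[0,0,0]],[[0.001,-0.03,0],[0,0,0]],[[0.001,-0.02,0],[0,0,0]],[[0,-0.0068,0],[0,0,0]],[[0,0,0],[0,0,0]],[[0,0,0.01],[0,0,0]],[[0,0,0.02],[0,0,0]],[[0,0,0.02],[0,0,0]],[[0,0,0.015],[0,0,0]],[[0,0,0.01],[0,0,0]],[[0,0,0.006],[0,0,0]],[[0,0,0.004],[0,0,0]],[[0,0,0],[0,0,0]],[[0,0,0],[0,0,0]]])

```text
time_s: 35.75
eef_pos: [555.4, 192.7, 54.5]
ee_rot: [-0.0, 0.996, -0.089, 0.0]
force: [-0.0, 0.0, -0.3]
grip_width: 0.999
```

```bash
python3 - <<'E'
from h import *
plan(hw(3.5,75,50),-.178); s=ctrl.sense(); print(s['force'],s['time_s'])
im=crop('scene',(347,170),80,60,10,'d28')
E
```

```text
pos [555.4 192.7  54.5] yaw -0.178 tilt [ 7.e-04  1.e-04 -1.e+00] -> world d [-0.3 -0.  -4.5] tool shift mm [-0.3  0.1  4.5] norm [-0.0004  0.0001  0.006 ] minrows 0.08982653197460877 turn norm 0.0 minrows 0.00024202207174811255
[-0.03389394  0.00467141 -0.27861801] 35.75
```

View pics/d28.png

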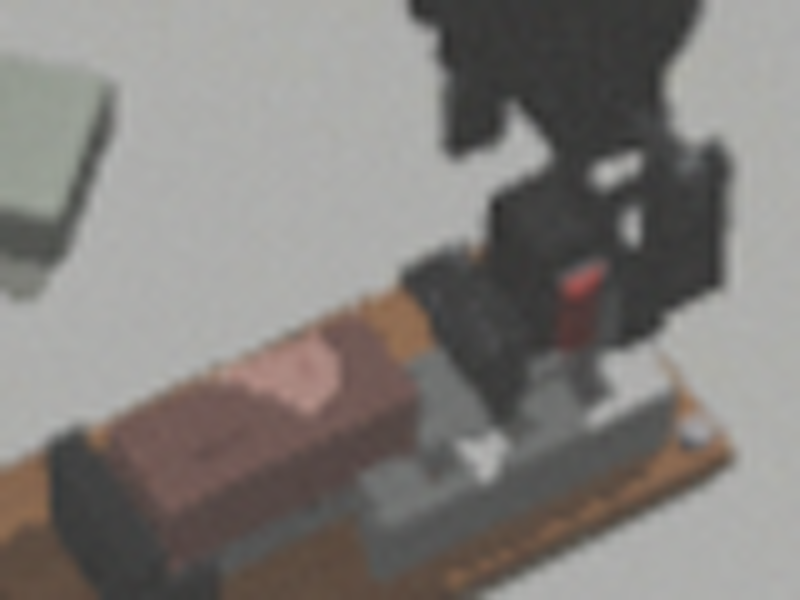

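Emit:
play_rows(grip=1, squeeze=30, steps=[[[0,0.005,0.003],[0,0,0]],[[0,0,0],[0,0,0]],[[0,0,0],[0,0,0]],[[0,0,0],[0,0,0]],[[0,0,0],[0,0,0]],[[0,0,0],[0,0,0]],[[0,0,0],[0,0,0]],[[0,0,0],[0,0,0]]])

```text
time_s: 36.6
eef_pos: [555.1, 189.1, 53.4]
ee_rot: [-0.0, 0.996, -0.088, 0.001]
force: [-4.2, -0.8, 10.6]
grip_width: 0.428
```

```bash
python3 - <<'E'
from h import *
s=ctrl.sense(); print(s['force'],s['wrist_torque'],s['time_s'],s['grip_width']*85,wh(s['eef_pos']))
im=crop('scene',(347,170),80,60,10,'d29')
E
```

```text
[-4.16232837 -0.76641998 10.56412238] [-0.23940881  0.17653943  0.22937288] 36.6 36.36009342009789 [ 4.14678459 71.46452562 53.44295367]
```

View pics/d29.png

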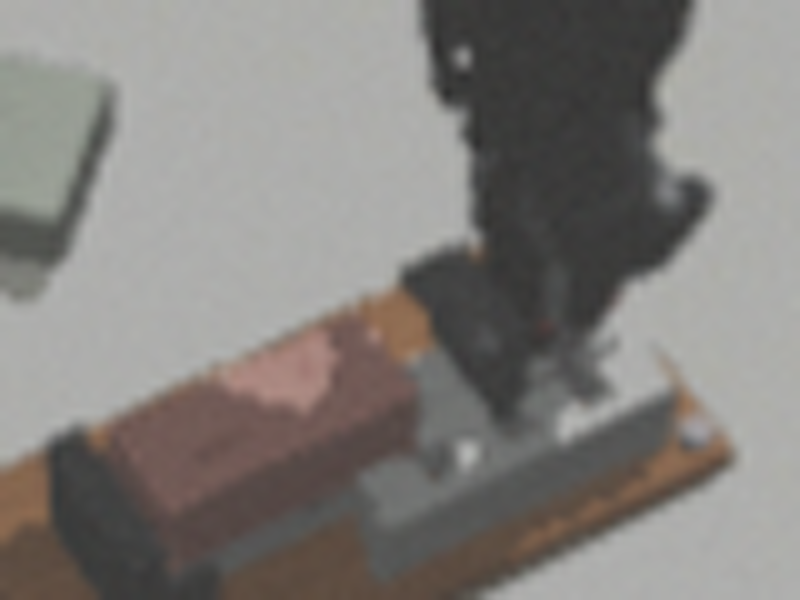

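Emit:
play_rows(steps=[[[0,0.002,-0.002],[0,0,0]],[[0,0.004,0],[0,0,0]],[[0,0.006,0],[0,0,0]],[[0,0.006,0],[0,0,0]],[[0,0.006,0],[0,0,0]],[[0,0.006,0],[0,0,0]],[[0,0.006,0],[0,0,0]],[[0,0.003,0],[0,0,0]],[[0,0.001,0],[0,0,0]],[[0,0,0],[0,0,0]],[[0,0,0],[0,0,0]]])

```text
time_s: 37.75
eef_pos: [549.6, 159.3, 53.6]
ee_rot: [0.0, 0.996, -0.089, 0.001]
force: [4.6, 0.1, 4.0]
grip_width: 0.426
```

```bash
python3 - <<'E'
from h import *
s=ctrl.sense(); print(s['force'],s['wrist_torque'],s['time_s'],s['grip_width']*85,wh(s['eef_pos']))
im=crop('scene',(347,170),80,60,10,'d30')
E
```

```text
[4.63211264 0.0958542  3.99561104] [-0.12159126 -1.69814555  0.27009764] 37.75 36.19338408963331 [ 4.00798852 41.18189688 53.5832475 ]
```

View pics/d30.png

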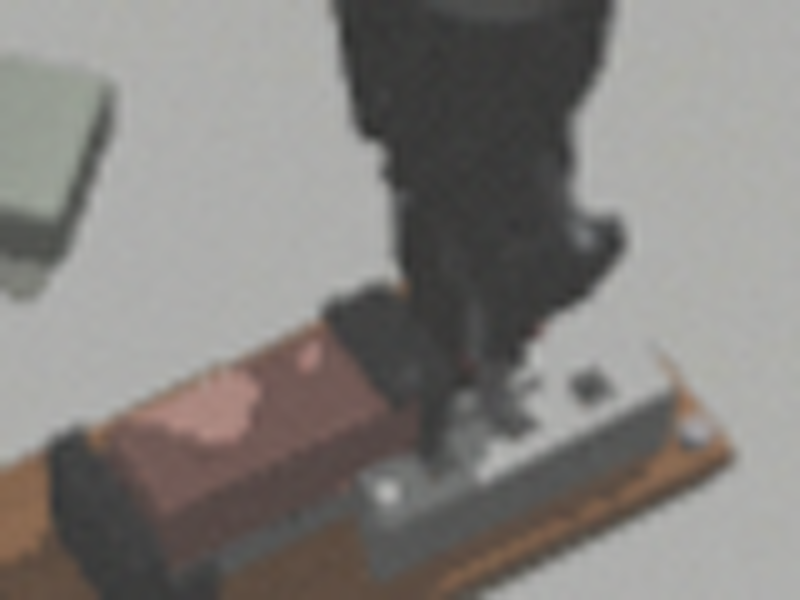

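Emit:
play_rows(grip=0, steps=[[[0,0,0],[0,0,0]],[[0,0,0],[0,0,0]],[[0,0,0],[0,0,0]],[[0,0,0],[0,0,0]],[[0,0,0],[0,0,0]],[[0,0,0],[0,0,0]]])

```text
time_s: 38.4
eef_pos: [548.8, 159.5, 53.2]
ee_rot: [0.0, 0.996, -0.089, -0.001]
force: [0.3, -0.1, -0.2]
grip_width: 1.001
```

Emit:
play_rows(steps=[[[0,0,-0.01],[0,0,0]],[[0,0,-0.02],[0,0,0]],[[0,0,-0.03],[0,0,0]],[[0,0,-0.03],[0,0,0]],[[0,0,-0.03],[0,0,0]],[[0,0,-0.03],[0,0,0]],[[0,0,0],[0,0,0]],[[0,0,0],[0,0,0]]])

```text
time_s: 39.2
eef_pos: [549.0, 159.5, 165.8]
ee_rot: [-0.0, 0.996, -0.089, 0.0]
force: [-0.5, 0.2, -0.9]
grip_width: 0.998
```

```bash
python3 - <<'E'
from h import *
plan((400,-200,170),-.178); s=ctrl.sense(); print(s['force'],s['time_s'])
im=crop('scene',(347,170),80,60,10,'d31')
for st in(27,30,33):
  print(st,[((proj('scene',hw(*q))[0]-[307,140]+.5)*10).round().tolist() for q in((32,st,103),(32,st+30,103),(22,st,103),(22,st+30,103))])
E
```

```text
pos [549.  159.5 165.8] yaw -0.1779 tilt [ 1.e-04  0.e+00 -1.e+00] -> world d [-149.  -359.5    4.2] tool shift mm [-83.  380.2  -4.2] norm [-0.1107  0.5069 -0.0055] minrows 7.783642828592158 turn norm 0.0001 minrows 0.0004551678862487802
[-0.50458195  0.24444918 -0.90276439] 39.2
27 [[475.0, 339.0], [555.0, 302.0], [458.0, 317.0], [538.0, 280.0]]
30 [[483.0, 335.0], [563.0, 298.0], [466.0, 314.0], [546.0, 276.0]]
33 [[491.0, 332.0], [571.0, 294.0], [474.0, 310.0], [554.0, 273.0]]
```

View pics/d31.png

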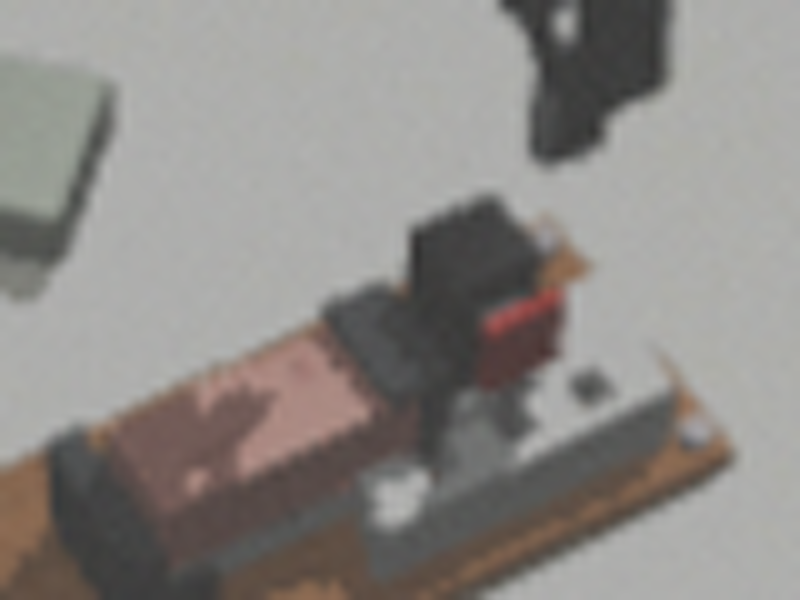

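Emit:
play_rows(steps=[[[-0.004,0.02,0],[0,0,0]],[[-0.0095,0.0435,0],[0,0,0]],[[-0.0095,0.0435,0],[0,0,0]],[[-0.0095,0.0435,0],[0,0,0]],[[-0.0095,0.0435,0],[0,0,0]],[[-0.0095,0.0435,0],[0,0,0]],[[-0.0095,0.0435,0],[0,0,0]],[[-0.0095,0.0435,0],[0,0,0]],[[-0.0095,0.0435,0],[0,0,0]],[[-0.0095,0.0435,0],[0,0,0]],[[-0.0095,0.0435,0],[0,0,0]],[[-0.006,0.02,0],[0,0,0]],[[0,0,0],[0,0,0]],[[0,0,0],[0,0,0]],[[0,0,0],[0,0,0]]])

```text
time_s: 40.75
eef_pos: [408.6, -176.5, 165.6]
ee_rot: [-0.0, 0.996, -0.088, -0.0]
force: [0.1, -0.5, -0.4]
grip_width: 1.0
```

```bash
python3 - <<'E'
from h import *
s=ctrl.sense(); print(s['force'],s['time_s'],s['eef_pos'])
im=cams.capture('top'); cv2.imwrite('pics/e1.png',im[:,:,::-1]); crop('top',(275,224),120,76,6,'e2',im)
print(unproj('top',[[0,0]],0)[0][:0])
im2=cams.capture('scene'); cv2.imwrite('pics/e3.png',im2[:,:,::-1])
E
```

```text
[ 0.05517857 -0.4825794  -0.36905587] 40.75 [ 408.57824463 -176.45337348  165.55842717]
[]
```

View pics/e2.png

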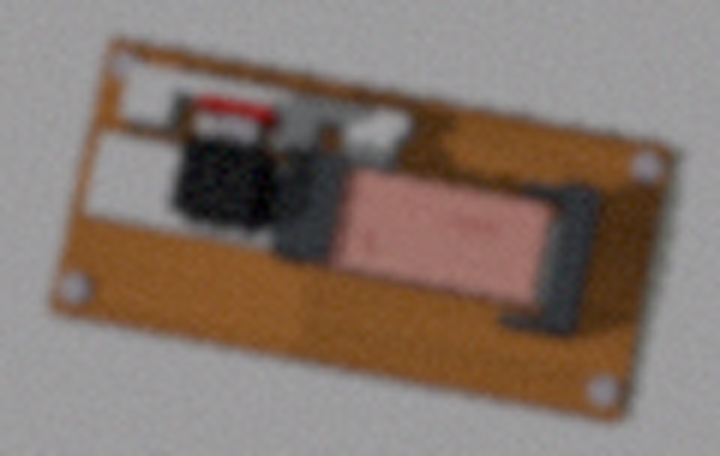

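View pics/e1.png

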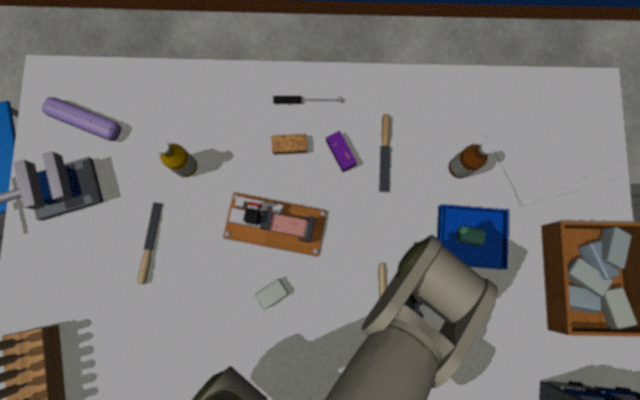

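View pics/e3.png

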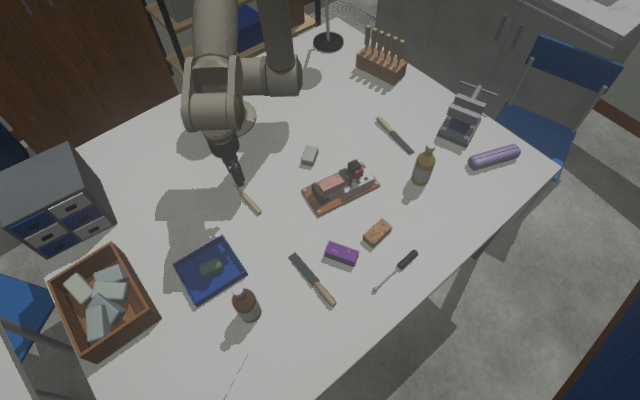

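```bash
python3 - <<'E'
from h import *
T=lambda x,y:[x/6-.5+215,y/6-.5+186]
w=unproj('top',[T(557,205),T(533,305)],66); print([wh(q).round(1).tolist() for q in w])
im=cv2.imread('pics/e1.png')
hsv=cv2.cvtColor(im,cv2.COLOR_BGR2HSV); m=cv2.inRange(hsv,(60,60,20),(90,255,255)); m[:, :455]=0; m[:,490:]=0; m[:225]=0; m[250:]=0
ys,xs=np.nonzero(m); print(len(xs),unproj('top',[[xs.mean(),ys.mean()]],41))
print(ctrl.finish_job())
E
```

```text
[[21.6, -81.5, 66.0], [-19.5, -80.0, 66.0]]
380 [[ 516.2993124  -366.22461868   41.        ]]
the job is handed in; nothing more can be done
None
```

The stone is changed and the job is handed in at about 41 s. `finish_job` reports no verdict.

**What I did**
- I squeezed the tab, slid the stop out about 60 mm and let it latch in the outermost notch.
- I laid the green stone in the tray.
- I laid the pink blank in the bed. The purple look-alike was left alone.
- I squeezed the tab again, slid the stop in about 30 mm and let it latch in the middle notch.

**What the last pictures showed**
- **Stop:** it stands at about 30 mm with the tab out.
- **Blank:** it lies flat and straight in the bed, with its end under the lip. Its near end measured y ≈ -81 mm, which puts its middle at about y -33 mm, within -43 to -27, and about 1 mm off the centre line.
- **Green stone:** it lies flat, about 8 mm from the tray's centre.
- **Rest of the table:** compared by eye with the first pictures, everything else looks to be where it was. The light-handled file is partly hidden by the arm in the last top picture.
- **Arm:** it stands clear of everything.

**What disagreed**
- **Tip height:** the reported tool height is about 24.5 mm below the real finger tips. A touch on the bare table confirmed this.
- **Missed grasp:** because of that, my first attempt on the blank closed above it and pressed its top with about 13 N. It did not shift visibly, and the second grasp was good.
- **Shallow grip on the green stone:** it was held nearer its top than intended, for the same reason, but was carried and set down level.

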